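# Opening a spice stall: turn up the cups and fill them with sticks

### The job

Set out the stall's two metal cups for the day: they stand upside down on the straw mat, so turn each one mouth-up and stand it well onto the dark wooden selling board. Then take every stick out of the divided crate and stand it in its cup, down to the bottom, all brown cinnamon sticks in the copper cup and all pale yellow liquorice roots in the steel cup; leave the mortar, the mug and the wooden spoon where they are.

Things in the scene. Friction and masses are not known exactly. Their poses are not given: they have to be found in the camera images.
- mat: Straw drying mat, 220 x 300 x 4 mm, pale yellow with teal end bands, fixed flat on the table. Origin: centre of its underside; x along the 220 mm side, y along the 300 mm side, z up; its top is at z = 4 mm. Mat and board lie left and right of the robot, either way round.
- board: Dark wooden selling board, 220 x 340 x 10 mm, fixed flat on the table. Origin: centre of its underside; x along the 220 mm side, y along the 340 mm side, z up; its top is at z = 10 mm.
- crate: Fixed open wooden crate, 52 x 276 x 90 mm high, beyond mat and board. Origin: centre of its underside; y along its row of six compartments, each 40 x 39 mm inside, 45 mm apart from y = -112 to 112 mm; z up; inner floor at z = 6 mm, dividers up to 78 mm. At the start each stick present stands upright in its own compartment, in any order, and rises 41 mm above the crate.
- copper_cup: Straight eight-sided copper-coloured cup, no handle, 70 mm high, 62 mm across flats (67 over corners), wall 3 mm, cavity 56 mm across, 65 mm deep; about 0.3 kg, loose. Origin: centre of its mouth. z runs from mouth to closed bottom: up while the cup is upside down (the start), down once mouth-up; flats face x, y and the diagonals between. Can be gripped across the flats; lies still on a flat side.
- copper_cup_base (a point): Centre of the outer face of the closed bottom of the copper-coloured cup, 70 mm from its mouth; when the cup stands mouth-up this point is on the surface under it.
- steel_cup: Straight eight-sided silver steel cup, no handle, 70 mm high, 62 mm across flats (67 over corners), wall 3 mm, cavity 56 mm across, 65 mm deep; about 0.3 kg, loose. Origin: centre of its mouth. z runs from mouth to closed bottom: up while the cup is upside down (the start), down once mouth-up; flats face x, y and the diagonals between. Can be gripped across the flats; lies still on a flat side.
- steel_cup_base (a point): Centre of the outer face of the closed bottom of the silver steel cup, 70 mm from its mouth; when the cup stands mouth-up this point is on the surface under it.
- cinnamon1: Cinnamon stick, dark reddish brown, a rigid rod of 13 mm diameter, 125 mm long, 30 g. Origin: centre of one end (the lower one at the start); z along the stick to its other end. None if absent. It belongs in the copper cup, where it stands or leans against the rim.
- cinnamon2: Cinnamon stick, dark reddish brown, a rigid rod of 13 mm diameter, 125 mm long, 30 g. Origin: centre of one end (the lower one at the start); z along the stick to its other end. None if absent. It belongs in the copper cup, where it stands or leans against the rim.
- cinnamon3: Cinnamon stick, dark reddish brown, a rigid rod of 13 mm diameter, 125 mm long, 30 g. Origin: centre of one end (the lower one at the start); z along the stick to its other end. None if absent. It belongs in the copper cup, where it stands or leans against the rim.
- liquorice1: Liquorice root, pale yellow, a rigid rod of 13 mm diameter, 125 mm long, 30 g. Origin: centre of one end (the lower one at the start); z along the stick to its other end. None if absent. It belongs in the steel cup, where it stands or leans against the rim.
- liquorice2: Liquorice root, pale yellow, a rigid rod of 13 mm diameter, 125 mm long, 30 g. Origin: centre of one end (the lower one at the start); z along the stick to its other end. None if absent. It belongs in the steel cup, where it stands or leans against the rim.
- liquorice3: Liquorice root, pale yellow, a rigid rod of 13 mm diameter, 125 mm long, 30 g. Origin: centre of one end (the lower one at the start); z along the stick to its other end. None if absent. It belongs in the steel cup, where it stands or leans against the rim.
- mortar: Brass mortar, 90 mm across and 90 mm high, with its pestle rising to 165 mm; a loose bystander to be left alone. Origin: at its underside.
- mug: Black enamel mug, 76 mm across and 85 mm high, with a handle; a loose bystander to be left alone. Origin: at its underside.
- spoon: Wooden spoon lying on the table, 180 mm long; a loose bystander to be left alone. Origin: at its underside.
- cinnamon1_mid (a point): Middle of this stick, 62 mm from either end.
- cinnamon2_mid (a point): Middle of this stick, 62 mm from either end.
- cinnamon3_mid (a point): Middle of this stick, 62 mm from either end.
- liquorice1_mid (a point): Middle of this stick, 62 mm from either end.
- liquorice2_mid (a point): Middle of this stick, 62 mm from either end.
- liquorice3_mid (a point): Middle of this stick, 62 mm from either end.
Not all that is in view belongs to the job. Of the things like the copper_cup, leave any that is green, pink or purple; of the rest the smaller one is meant.

How it is judged:
At the end, for the whole second after the job is handed in: Both cups stand mouth-up (within 8 degrees) and at rest on the board, centres at least 25 mm inside its edges; each stick present is in its own kind's cup, its middle within 30 mm of the cup's axis and at most 20 mm above the rim, leaning under 40 degrees, at rest (angle between each of copper_cup, steel_cup's own z axis and vertical above 3 rad and x of copper_cup_base in the frame of board between -0.085 and 0.085 m and y of copper_cup_base in the frame of board between -0.145 and 0.145 m and z of each of copper_cup_base, steel_cup_base in the frame of board below 0.016 m and linear speed of each of copper_cup, steel_cup below 0.02 m/s and x of steel_cup_base in the frame of board between -0.085 and 0.085 m and y of steel_cup_base in the frame of board between -0.145 and 0.145 m and horizontal distance between each of cinnamon1_mid, cinnamon2_mid, cinnamon3_mid and copper_cup below 0.03 m and z of each of cinnamon1_mid, cinnamon2_mid, cinnamon3_mid in the frame of copper_cup above -0.02 m and angle between the z axis of each of cinnamon1, cinnamon2, cinnamon3 and the z axis of copper_cup, either way round below 0.7 rad and linear speed of each of cinnamon1, cinnamon2, cinnamon3, liquorice1, liquorice2, liquorice3 below 0.03 m/s and horizontal distance between each of liquorice1_mid, liquorice2_mid, liquorice3_mid and steel_cup below 0.03 m and z of each of liquorice1_mid, liquorice2_mid, liquorice3_mid in the frame of steel_cup above -0.02 m and angle between the z axis of each of liquorice1, liquorice2, liquorice3 and the z axis of steel_cup, either way round below 0.7 rad); the robot touches nothing.
It fails at once if the mortar was moved more than 30 mm (distance of mortar from where it was at the start of the episode above 0.03 m).
It fails at once if the mug was moved more than 30 mm (distance of mug from where it was at the start of the episode above 0.03 m).
It fails at once if the spoon was moved more than 30 mm (distance of spoon from where it was at the start of the episode above 0.03 m).
Of cinnamon1, cinnamon2, cinnamon3, liquorice1, liquorice2, liquorice3 only 4 to 6 are there at a start; the rules pass over those that are not, and their reading is None.
At some moment in a run one of copper_cup, steel_cup may be knocked a few centimetres aside while the robot is not near it.
It also fails if it takes over 210 s, if anything falls off the work surface, if the arm or the gripper's body presses on something with over 40 N, if the wrist force passes 120 N, or if a joint passes its speed limit or range.

### The arm

A 7-joint arm with a two-finger parallel gripper is mounted at the origin on the work surface. World frame = base frame: x ahead of the robot, y to its left, z up, the work surface at z = 0. Lengths are in m, angles in rad, forces in N, time in s.
With the tool pointing down it reaches from about 0.425 to 0.875 m from the base axis. Payload 4.7 kg.
Tool frame: the origin (TCP) lies between the finger pads; the fingertips stand 19 mm ahead of it and the grasp point (between the pads) is the TCP (ctrl.tip_extent is the distance from the TCP to the fingertips, in m); z points along the fingers, y is the line along which they close (so a half turn about z gives the same grasp; the last joint's range is limited). The gripper opens to 87 mm and grips with 3 to 60 N. Pads are 19 mm wide; open, the fingers measure 117 mm over their backs; the gripper's body (75 mm by 190 mm) begins 51 mm behind the grasp point.
Start: joints at [0.014, 0.321, -0.07, 1.45, 0.023, 1.371, -0.057], TCP at [0.65, -0, 0.242] pointing down, gripper open.
Joint ranges: [-2.86, 2.86], [-0.3, 2.09], [-1.38, 1.24], [0.06, 2.45], [-1.56, 4.7], [0.09, 2.05], [-2.69, 2.69]. Speed limits (rad/s): [2.57, 2.57, 3.14, 3.14, 3.14, 3.14, 3.14].

### API

Orientations are given as a rotation vector (axis times angle).
In Python, from bench import ctrl gives the robot as it stands.
- The arm moves only by the shell command python3 -m crank 'ROWS' [OPENING] [FORCE]. ROWS is JSON, a list of rows, each an object of numbers: "tx", "ty", "tz": the shift along the tool's x, y, z in mm; "turn": the turn about the tool's z in units of 5 degrees (1.0 is 5 degrees). In form: [{"tx": .., "ty": .., "tz": .., "turn": ..}, ...]. A call has 1 to 5 rows; each row is the pose to reach, as a shift and turn from the pose commanded when the call began, along the tool's axes at that moment; what a row does not reach only later rows make up. A row lasts 1/8 s, in which the tool goes at most 62.5 mm and 10.7 degrees, less where a joint would pass 70% of its speed; a pose out of reach is approached as far as the arm can. A call with a gripper value outside its range is refused whole. OPENING is the finger opening in mm, from 0 to 87, set as the call begins (- or left out, the last holds). The fingers move at their own pace and stop on an object; FORCE is the grip in N (left out, the last holds). Time passes only in rows, so rows that repeat a pose let the fingers close. It gives the time, the measured TCP pose, the force, the opening and the grip force at its end, in the units of the state.
- ctrl.get_state(): the state, without advancing time (a new reading comes with each control period).
- ctrl.get_image(name): name is "scene" or "side" or "wrist"; returns (picture, depth): 480x640x3 uint8, red, green, blue; 480x640 float32, m along the optical axis (not along the pixel's ray), 0 where there is no reading.
- ctrl.camera_model(name): a dict with "intrinsics" (3x3 intrinsics, pixels), "origin" and "orientation" of the camera in the world. Camera axes: x right, y down, z forward; pixel columns grow to the right and rows downward; lengths in m; the calibration is good to about 2 mm. A picture is of the moment at which its call begins: read the wrist's pose just before it. camera_model takes no time and is no camera call; for the wrist camera it gives the pose at the moment of the call.
- ctrl.close_job(): hands the job in; it is judged then, once.
Trained networks look in the newest picture that a camera, given by its name, has taken for a name from the list of things; names that differ only in an ending like _2 or _b are one class to them, and where a whole thing is asked for, a point or a joint stands for the part that bears it (a point fixed in the world has none). Each returns a list of dicts, best first, with "confidence" (0 to 1); they miss things now and then, are a little off and sometimes report something else, mostly with a low value. They report only what shows in the picture. A call takes as long as a camera call. They do not tell look-alikes from the thing itself.
- ctrl.recognise(camera, query): "xyz" ([x, y, z] in m, in world coordinates, good to about 4 mm: the middle of the surface that is visible of it).
- ctrl.mark_of(camera, query): "xyz" ([x, y, z] in m, in world coordinates, good to about 4 mm: a listed point, or the origin of a listed thing).
The state is a dict: "time": time; "joint_positions": joint angles; "qd": joint speeds; "joint_torque": joint torques, N m; "position": TCP position; "tool_rot": TCP orientation; "ft_force": force on the tool from outside, world axes, zero at the start; "torque": the same for the moment, N m; "grip_width": opening from 0.0 (shut) to 1.0 (fully open); "grip_force": force on a finger pad.
Only numpy, scipy, OpenCV 4.12 (cv2) and the standard library are available. Lean on these libraries where they do the work, as an engineer would, in place of code of your own. Each camera call takes 0.05 s, during which the arm holds its last target. There are 200 camera calls.

## Working session

There is one attempt and no reset: what is moved stays moved. The work goes in short steps, Python scripts to look and compute and a shell command to move; the robot and the scene stay as the last step left them, time stands still between calls to the robot, and variables do not carry over. Pictures are saved under pics/ and viewed, at most 14 in all, crops included, and the job is handed in when it is done.

```bash
ls; mkdir -p pics; python3 - <<'E'
from bench import ctrl
import cv2,numpy as np
s=ctrl.get_state();print(s['time'],s['position'],s['tool_rot'],s['grip_width'])
for n in('scene','side'):
    p,d=ctrl.get_image(n);cv2.imwrite(f'pics/{n}0.png',p[:,:,::-1])
    m=ctrl.camera_model(n);print(n,m['origin'])
    for q in('mat','board','crate','copper_cup','steel_cup','cinnamon1','liquorice1','mortar','mug','spoon'):
        print(q,[(np.round(r['xyz'],3).tolist(),round(r['confidence'],2)) for r in ctrl.mark_of(n,q)])
E
```

```text
pics
0.0 [ 6.49480339e-01 -4.02526510e-05  2.40477579e-01] [-2.22048466 -2.22059519  0.00223227] 1.0016037342489648
scene [1.10445768 0.23054875 0.8974576 ]
mat [([0.465, 0.246, 0.004], 0.96)]
board [([0.464, 0.246, 0.004], 0.67), ([0.471, -0.23, 0.004], 0.62), ([0.647, -0.32, 0.003], 0.57)]
crate [([0.66, 0.029, -0.001], 0.88)]
copper_cup [([0.224, 0.29, 0.002], 0.97), ([0.76, 0.224, -0.0], 0.93), ([0.48, 0.174, 0.005], 0.92), ([0.222, 0.404, 0.001], 0.7), ([0.798, 0.076, 0.003], 0.6)]
steel_cup [([0.45, 0.309, 0.005], 0.8)]
cinnamon1 [([0.662, 0.05, 0.072], 0.73), ([0.65, 0.098, 0.009], 0.7), ([0.477, 0.172, 0.076], 0.51), ([0.65, 0.144, 0.007], 0.45), ([0.65, 0.148, 0.069], 0.33)]
liquorice1 []
mortar [([0.645, -0.318, 0.002], 0.83)]
mug [([0.646, 0.333, 0.002], 0.9)]
spoon [([0.509, 0.478, -0.003], 0.9)]
side [ 0.17243736 -0.49529624  0.82162553]
mat [([0.468, 0.243, 0.002], 0.7)]
board []
crate [([0.658, 0.031, 0.0], 0.68)]
copper_cup [([0.755, 0.224, 0.006], 0.72), ([0.227, 0.4, -0.002], 0.68), ([0.224, 0.284, -0.0], 0.61), ([0.48, 0.177, 0.009], 0.58), ([0.798, 0.073, 0.004], 0.58)]
steel_cup [([0.452, 0.306, 0.005], 0.65), ([0.455, 0.31, 0.068], 0.45)]
cinnamon1 []
liquorice1 [([0.647, -0.316, 0.003], 0.65), ([0.47, -0.233, -0.003], 0.21)]
mortar [([0.647, -0.315, 0.001], 0.84)]
mug [([0.642, 0.329, -0.002], 0.92)]
spoon [([0.509, 0.477, -0.004], 0.71), ([0.664, 0.054, 0.066], 0.33)]
```

View pics/scene0.png

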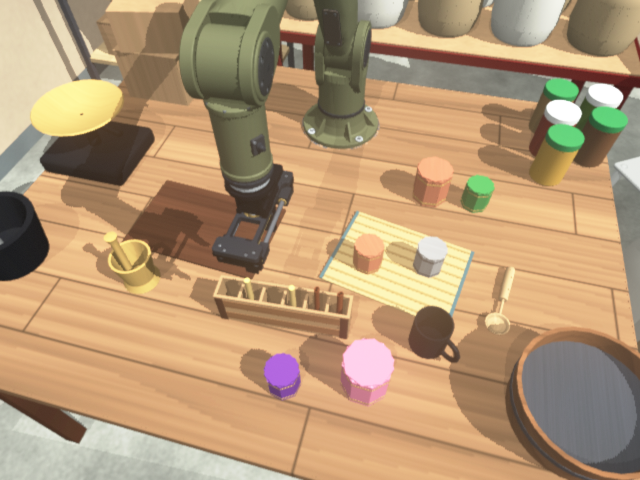

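View pics/side0.png

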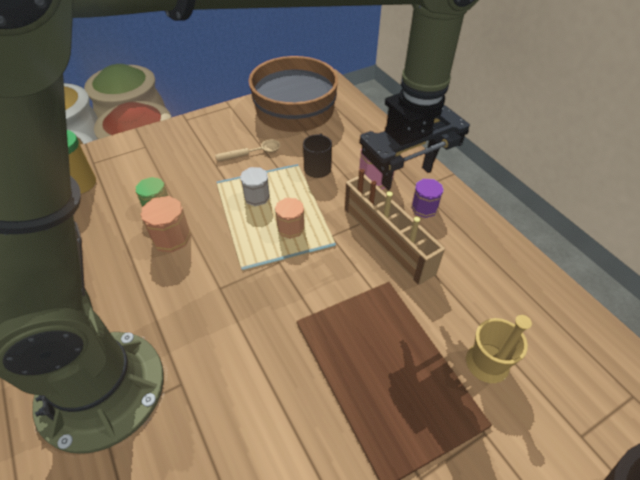

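Scene picture: copper cup on the mat at (368,254), steel cup at (430,257), board left at (190,225), crate (285,305) holding two pale sticks and two brown ones. Larger copper, green, pink and purple cups are decoys. Next I measure from depth.

```bash
cat > h.py <<'E'
from bench import ctrl
import cv2,numpy as np
from scipy.spatial.transform import Rotation as R
def cloud(n):
    p,d=ctrl.get_image(n);m=ctrl.camera_model(n);K=np.array(m['intrinsics']);o=np.array(m['orientation'])
    r=o if o.shape==(3,3) else R.from_rotvec(o).as_matrix()
    v,u=np.mgrid[:480,:640];P=np.stack([(u-K[0,2])/K[0,0]*d,(v-K[1,2])/K[1,1]*d,d],-1)@r.T+np.array(m['origin'])
    P[d==0]=np.nan
    return p,P
def near(P,c,r,z0,z1): return (np.hypot(P[...,0]-c[0],P[...,1]-c[1])<r)&(P[...,2]>z0)&(P[...,2]<z1)
def rect(X):
    c,s,a=cv2.minAreaRect((X[:,:2]*1000).astype(np.float32)); return np.round(c,1),np.round(s,1),round(a,1)
def rel(target):
    """world target TCP -> tool-axis shift in mm"""
    s=ctrl.get_state();return np.round(R.from_rotvec(s['tool_rot']).as_matrix().T@(np.array(target)-s['position'])*1000,1)
E
python3 - <<'E'
from h import *
for n in('scene','side'):
    p,P=cloud(n)
    for q,c in(('cu',(.48,.175)),('st',(.452,.308))):
        m=near(P,c,.06,.066,.085);X=P[m];print(n,q,len(X),rect(X),X[:,2].mean())
    m=near(P,(.66,.03),.2,.1,.14);
    k,l,st,ce=cv2.connectedComponentsWithStats(m.astype(np.uint8))
    for i in range(1,k):
        if st[i,4]>15:
            X=P[l==i];print('stick',st[i,4],np.round(X[X[:,2]>X[:,2].max()-.01].mean(0),3),X[:,2].max().round(3),p[l==i].mean(0).astype(int))
    m=near(P,(.66,.03),.2,.085,.094);X=P[m];print('crate',rect(X))
    hsv=cv2.cvtColor(p,cv2.COLOR_RGB2HSV)
    m=near(P,(.47,-.23),.25,.006,.014);X=P[m];print('board',len(X),rect(X),X[:,:2].min(0),X[:,:2].max(0))
    m=near(P,(.645,-.318),.1,.12,.3)&(P[...,2]<.18);X=P[m];print('pestle',len(X),X.min(0) if len(X) else'',X.max(0) if len(X) else '')
E
```

```text
scene cu 601 (array([477.7, 172.9]), array([65. , 63.7]), 28.9) 0.07437159264560605
scene st 615 (array([452.3, 307.8]), array([65.1, 64.4]), 34.9) 0.07415039265226615
stick 83 [ 0.666 -0.036  0.13 ] 0.134 [218 196 132]
stick 77 [0.662 0.053 0.131] 0.135 [217 197 134]
stick 68 [0.653 0.1   0.131] 0.134 [147  98  68]
stick 75 [0.651 0.146 0.13 ] 0.134 [155 102  71]
stick 225 [0.741 0.199 0.101] 0.104 [254 206 232]
crate (array([710.3,  38.3]), array([158.4, 281.7]), 4.2)
board 6526 (array([ 470.3, -251.6]), array([425.7, 425.1]), 47.4) [ 0.24534252 -0.4670836 ] [0.7058364  0.01079724]
pestle 210 [ 0.64129203 -0.34195732  0.12024964] [ 0.66715953 -0.31370835  0.16844339]
side cu 525 (array([477.7, 172.6]), array([64.3, 64.6]), 31.0) 0.07404851102086167
side st 455 (array([453.1, 307.2]), array([65.9, 64.8]), 15.1) 0.0740169162647229
stick 70 [0.649 0.145 0.13 ] 0.135 [103  71  51]
stick 69 [0.65  0.099 0.13 ] 0.134 [100  68  50]
stick 74 [0.659 0.052 0.13 ] 0.135 [150 136  94]
stick 80 [ 0.664 -0.037  0.13 ] 0.134 [149 135  93]
crate (array([660.4,  58.9]), array([332.9,  88.6]), 86.6)
board 20846 (array([ 519.3, -223.3]), array([365.3, 323.7]), 86.9) [ 0.34880001 -0.40831851] [ 0.68367366 -0.04685636]
pestle 296 [ 0.64146224 -0.33895454  0.12099795] [ 0.66664679 -0.3146205   0.16685369]
```

```bash
cat >> h.py <<'E'
def octa(X):
    """octagon yaw (deg mod 45, world) and centre, from top-face points"""
    X=X[:,:2]*1000;best=None
    for a in np.arange(0,45,1.):
        t=np.deg2rad(a+np.arange(4)*45);D=X@np.stack([np.cos(t),np.sin(t)])
        hi,lo=np.percentile(D,99.5,0),np.percentile(D,.5,0);w=(hi-lo)
        if best is None or w.sum()<best[0]: best=(w.sum(),a,w)
    return best[1],best[2].round(1)
E
python3 - <<'E'
from h import *
for n in('scene','side'):
    p,P=cloud(n)
    for q,c in(('cu',(.4777,.1728)),('st',(.4527,.3075))):
        print(n,q,octa(P[near(P,c,.045,.069,.08)]))
    hsv=cv2.cvtColor(p,cv2.COLOR_RGB2HSV)
    m=near(P,(.47,-.23),.22,.004,.015)&(p[...,0]<(125 if n=='scene' else 110))
    k,l,st,ce=cv2.connectedComponentsWithStats(cv2.morphologyEx(m.astype(np.uint8),cv2.MORPH_OPEN,np.ones((3,3))))
    i=1+st[1:,4].argmax();print('board',rect(P[l==i]),p[l==i].mean(0))
E
```

```text
scene cu (np.float64(11.0), array([62.7, 61.2, 61.5, 63.1]))
scene st (np.float64(11.0), array([62.8, 61.9, 62.2, 63.4]))
board (array([ 507.5, -305.7]), array([210.8, 135.4]), 86.5) [100.64128974  69.46842812  49.77339901]
side cu (np.float64(18.0), array([63.2, 62.6, 62.6, 61.1]))
side st (np.float64(15.0), array([63.5, 63.7, 62.7, 62.2]))
board (array([ 507.1, -302.2]), array([206. , 133.4]), 86.4) [84.50717269 58.37751952 42.19393499]
```

```bash
python3 -m crank '[{"tx":172.7,"ty":-171.8,"tz":0,"turn":-2.8},{"tx":172.7,"ty":-171.8,"tz":0,"turn":-2.8},{"tx":172.7,"ty":-171.8,"tz":0,"turn":-2.8},{"tx":172.7,"ty":-171.8,"tz":0,"turn":-2.8},{"tx":172.7,"ty":-171.8,"tz":60,"turn":-2.8}]' 87 10
python3 - <<'E'
from h import *
p,P=cloud('side')
s=ctrl.get_state();print(s['position'],R.from_rotvec(s['tool_rot']).as_matrix().round(3))
print(rel((.4777,.1727,.039)))
m=ctrl.camera_model('side');K=np.array(m['intrinsics']);o=np.array(m['orientation']);r=o if o.shape==(3,3) else R.from_rotvec(o).as_matrix();c=np.array(m['origin'])
for u,v in((300,325),(388,285),(490,430),(395,478)):
    w=r@np.linalg.inv(K)@[u,v,1];print((c+w*(.01-c[2])/w[2]).round(3))
for n in('scene','side'):
    ctrl.get_image(n) if n=='scene' else 0
    print([(np.round(q['xyz'],3),round(q['confidence'],2)) for q in ctrl.mark_of(n,'board')])
E
```

```text
time: 1.92
position: [0.479, 0.1787, 0.1862]
tool_rot: [1.921, 2.479, 0.017]
ft_force: [2.3, -1.6, -0.7]
grip_width: 1.0
grip_force: 0.0
[0.47369613 0.17356395 0.17493254] [[-0.247  0.969 -0.006]
 [ 0.969  0.247 -0.002]
 [-0.001 -0.007 -1.   ]]
[ -1.7   4.6 135.9]
[ 0.373 -0.071  0.01 ]
[ 0.581 -0.08   0.01 ]
[ 0.558 -0.414  0.01 ]
[ 0.373 -0.392  0.01 ]
[(array([ 0.467, -0.231,  0.005]), 0.64)]
[(array([ 0.471, -0.237, -0.004]), 0.95)]
```

```bash
python3 -m crank '[{"tx":0,"ty":0,"tz":60},{"tx":0,"ty":0,"tz":110},{"tx":0,"ty":0,"tz":138},{"tx":0,"ty":0,"tz":138},{"tx":0,"ty":0,"tz":138}]' 87 10
python3 - <<'E'
from h import *
s=ctrl.get_state();print(s['position'],s['tool_rot']);print(rel((.4777,.1727,.039)))
p,P=cloud('scene');X=P[near(P,(.4777,.1728),.05,.069,.08)];print(len(X))
E
```

```text
[0.47816685 0.17212558 0.18175904] [-1.93467996e+00 -2.47454931e+00  1.76690437e-03]
[ 7.000e-01 -1.000e-01  1.428e+02]
530$[0]: bad value
```

```bash
python3 -m crank '[{"tx":0.5,"ty":0,"tz":60,"turn":0},{"tx":0.5,"ty":0,"tz":110,"turn":0},{"tx":0.5,"ty":0,"tz":142,"turn":0},{"tx":0.5,"ty":0,"tz":142,"turn":0},{"tx":0.5,"ty":0,"tz":142,"turn":0}]' 87 10
python3 - <<'E'
from h import *
s=ctrl.get_state();print(s['position'],s['tool_rot']);print(rel((.4777,.1727,.039)))
E
```

```text
time: 2.8
position: [0.4805, 0.1736, 0.042]
tool_rot: [1.934, 2.473, 0.005]
ft_force: [-0.0, -1.0, 0.4]
grip_width: 1.0
grip_force: 0.0
[0.48051342 0.17362518 0.0420084 ] [1.93400709 2.47290076 0.00544541]
[-0.2 -3.   3. ]
```

```bash
python3 -m crank '[{"tx":0,"ty":0,"tz":0,"turn":0},{"tx":0,"ty":0,"tz":0,"turn":0},{"tx":0,"ty":0,"tz":0,"turn":0},{"tx":0,"ty":0,"tz":0,"turn":0},{"tx":0,"ty":0,"tz":0,"turn":0}]' 55 40
python3 -m crank '[{"tx":0,"ty":0,"tz":0,"turn":0},{"tx":0,"ty":0,"tz":0,"turn":0}]' 55 40
python3 -c "
from h import *
print(ctrl.get_state()['position'],rel((.44,-.10,.06)))"
```

```text
time: 3.42
position: [0.4788, 0.1733, 0.0404]
tool_rot: [1.933, 2.475, 0.002]
ft_force: [-0.6, -0.9, 5.2]
grip_width: 0.755
grip_force: 40.0
time: 3.68
position: [0.4788, 0.1734, 0.0404]
tool_rot: [1.933, 2.475, 0.002]
ft_force: [-0.4, -1.6, 6.1]
grip_width: 0.756
grip_force: 40.0
[0.47875047 0.17336591 0.04037643] [-255.9 -103.7  -19.7]
```

```bash
python3 - <<'E'
from h import *
p,P=cloud('wrist');cv2.imwrite('pics/w1.png',p[:,:,::-1])
X=P[near(P,(.4785,.173),.06,.066,.08)];print(len(X))
E
```

```text
15238
```

View pics/w1.png

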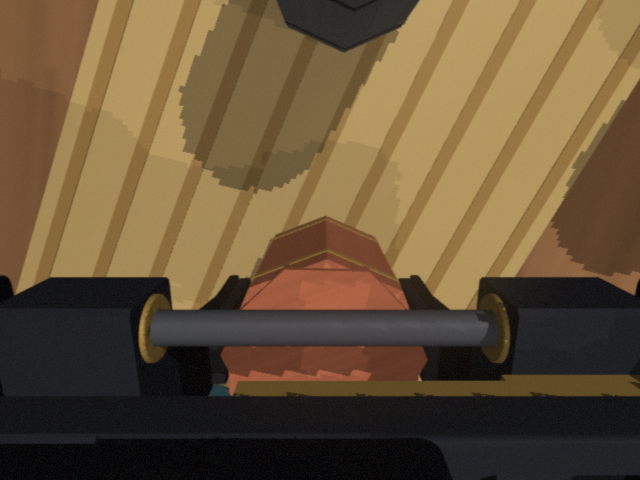

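```bash
python3 -m crank '[{"tx":0,"ty":0,"tz":0,"turn":0},{"tx":0,"ty":0,"tz":0,"turn":1.5},{"tx":0,"ty":0,"tz":0,"turn":3},{"tx":0,"ty":0,"tz":0,"turn":4.5},{"tx":0,"ty":0,"tz":0,"turn":4.5}]' 87 40
python3 -m crank '[{"tx":0,"ty":0,"tz":1,"turn":0},{"tx":0,"ty":0,"tz":1,"turn":0},{"tx":0,"ty":0,"tz":1,"turn":0},{"tx":0,"ty":0,"tz":1,"turn":0},{"tx":0,"ty":0,"tz":1,"turn":0}]' 50 40
python3 - <<'E'
from h import *
p,P=cloud('wrist');cv2.imwrite('pics/w2.png',p[180:420,140:500,::-1])
print(rel((.44,-.10,.06)))
E
```

```text
time: 4.35
position: [0.4776, 0.1731, 0.0391]
tool_rot: [-2.378, -2.052, 0.001]
ft_force: [0.5, 0.4, 0.4]
grip_width: 0.996
grip_force: 0.0
time: 4.97
position: [0.4781, 0.1731, 0.0385]
tool_rot: [2.38, 2.051, 0.0]
ft_force: [0.0, -0.5, -0.8]
grip_width: 0.715
grip_force: 39.8
[-275.8    2.6  -21.5]
```

View pics/w2.png

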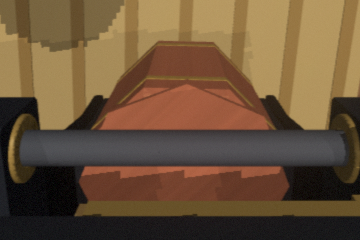

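```bash
python3 -m crank '[{"tx":0,"ty":0,"tz":-40,"turn":0},{"tx":-62,"ty":4,"tz":-50,"turn":0},{"tx":-124,"ty":8,"tz":-50,"turn":0},{"tx":-186,"ty":12,"tz":-50,"turn":0},{"tx":-248,"ty":16,"tz":-50,"turn":-1.7}]'
python3 -m crank '[{"tx":-28,"ty":2,"tz":0,"turn":0},{"tx":-28,"ty":2,"tz":0,"turn":0},{"tx":-28,"ty":2,"tz":20,"turn":0},{"tx":-28,"ty":2,"tz":30,"turn":0},{"tx":-28,"ty":2,"tz":30,"turn":0}]'
python3 - <<'E'
from h import *
p,P=cloud('wrist');cv2.imwrite('pics/w3.png',p[:,:,::-1])
p,P=cloud('scene');s=ctrl.get_state();print(s['position'],R.from_rotvec(s['tool_rot']).as_matrix().round(3).tolist(),s['ft_force'],s['grip_width']);print(rel((.455,-.10,.0445)))
E
```

```text
time: 5.65
position: [0.4568, -0.0739, 0.0884]
tool_rot: [-2.224, -2.219, 0.0]
ft_force: [1.6, -0.0, -2.9]
grip_width: 0.713
grip_force: 39.8
time: 6.28
position: [0.4586, -0.0989, 0.0576]
tool_rot: [-2.225, -2.215, 0.002]
ft_force: [0.1, -0.7, -2.2]
grip_width: 0.711
grip_force: 39.8
[ 0.45972513 -0.09942643  0.05878981] [[0.005, 1.0, 0.0], [1.0, -0.005, 0.0], [0.0, 0.0, -1.0]] [ 0.07892709 -0.4487481  -2.43219118] 0.7122748336001633
[-0.6 -4.7 14.3]
```

```bash
python3 -m crank '[{"tx":0,"ty":0,"tz":-50,"turn":0},{"tx":0,"ty":0,"tz":-90,"turn":0},{"tx":0,"ty":0,"tz":-90,"turn":0}]' - 20
python3 - <<'E'
from h import *
for n in('scene','side'):
    p,P=cloud(n)
    m=(abs(P[...,0]-.66)<.06)&(abs(P[...,1]-.03)<.2)&(P[...,2]>.085)&(P[...,2]<.096)
    k,l,st,ce=cv2.connectedComponentsWithStats(m.astype(np.uint8));i=1+st[1:,4].argmax()
    X=P[m];print(n,len(X),rect(X)); print(cv2.boxPoints(cv2.minAreaRect((X[:,:2]*1000).astype(np.float32))).round(0).tolist())
    e=X[X[:,1]<-.09];print(len(e),e.min(0),e.max(0),e.mean(0))
s=ctrl.get_state();print(s['position'],s['tool_rot'])
E
```

```text
time: 6.75
position: [0.4625, -0.1003, 0.1528]
tool_rot: [2.223, 2.21, 0.008]
ft_force: [0.7, 0.0, -4.0]
grip_width: 0.709
grip_force: 19.9
scene 1202 (array([661. ,  49.7]), array([315.9,  86.1]), 87.1)
[[610.0, -106.0], [696.0, -110.0], [712.0, 205.0], [626.0, 210.0]]
128 [ 0.64225839 -0.10771896  0.08547737] [ 0.69665992 -0.09006157  0.09517633] [ 0.66944337 -0.09992565  0.09018552]
side 461 (array([661.5,  -2.9]), array([ 55.8, 207.6]), 3.7)
[[627.0, 99.0], [640.0, -108.0], [696.0, -105.0], [683.0, 102.0]]
122 [ 0.63934558 -0.10772216  0.08515822] [ 0.69487676 -0.09033566  0.0939507 ] [ 0.66521353 -0.10067678  0.08971615]
[ 0.45951581 -0.09982565  0.1488036 ] [2.22742833e+00 2.21445552e+00 8.39829176e-04]
```

```bash
python3 -m crank '[{"tx":-35,"ty":60,"tz":0,"turn":0},{"tx":-35,"ty":120,"tz":0,"turn":0},{"tx":-35,"ty":180,"tz":0,"turn":-0.85},{"tx":-35,"ty":210,"tz":0,"turn":-0.85},{"tx":-35,"ty":210,"tz":0,"turn":-0.85}]' - 20
python3 -m crank '[{"tx":0,"ty":0,"tz":0,"turn":0},{"tx":0,"ty":0,"tz":0,"turn":0}]'
python3 -c "
from h import *
s=ctrl.get_state();print(s['position'],R.from_rotvec(s['tool_rot']).as_matrix().round(3)[:,0]);print(rel((.670,-.135,.1245)))"
```

```text
time: 7.48
position: [0.6698, -0.1351, 0.145]
tool_rot: [-2.14, -2.295, 0.003]
ft_force: [-0.5, 0.2, -2.9]
grip_width: 0.713
grip_force: 19.9
time: 7.72
position: [0.6679, -0.1365, 0.1481]
tool_rot: [-2.145, -2.294, 0.002]
ft_force: [-0.9, 1.1, -2.8]
grip_width: 0.715
grip_force: 19.9
[ 0.66792428 -0.13652543  0.14814791] [-0.067  0.998  0.   ]
[ 1.4  2.2 23.6]
```

```bash
python3 -m crank '[{"tx":1.4,"ty":2,"tz":22,"turn":0},{"tx":-2,"ty":2,"tz":27,"turn":0},{"tx":-6,"ty":2,"tz":32,"turn":0},{"tx":-9,"ty":2,"tz":38,"turn":0},{"tx":-11,"ty":2,"tz":43,"turn":0}]' - 20
python3 - <<'E'
from h import *
s=ctrl.get_state();print(s['position'],s['ft_force'])
p,P=cloud('side');cv2.imwrite('pics/s1.png',cv2.resize(p[100:340,290:610,::-1],(640,480)))
E
```

```text
time: 8.35
position: [0.6731, -0.148, 0.1079]
tool_rot: [2.143, 2.293, 0.003]
ft_force: [-0.8, -1.8, 8.8]
grip_width: 0.714
grip_force: 20.0
[ 0.67313155 -0.14801379  0.10791916] [-0.76001202 -1.81334498  8.78716401]
```

View pics/s1.png

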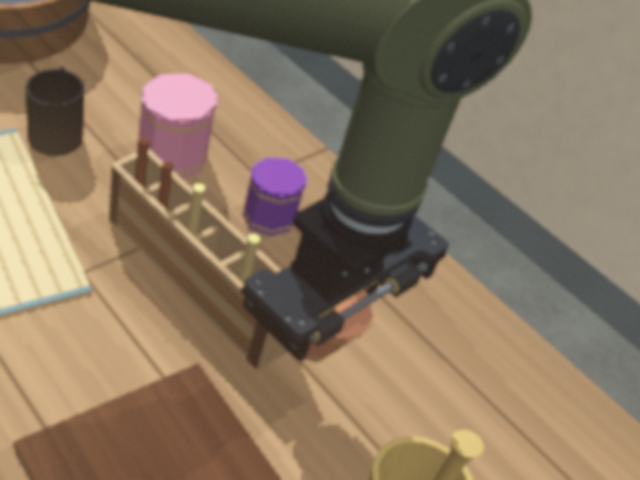

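```bash
python3 -m crank '[{"tx":-1.5,"ty":0,"tz":6,"turn":0},{"tx":-2.2,"ty":0,"tz":12,"turn":0},{"tx":-2,"ty":0,"tz":18,"turn":0},{"tx":-1.5,"ty":0,"tz":24,"turn":0},{"tx":0,"ty":0,"tz":30,"turn":0}]' - 20
python3 - <<'E'
from h import *
s=ctrl.get_state();print(s['position'],s['ft_force'])
for n in('scene','wrist'):
    p,P=cloud(n);M=(p[...,0]>110)&(p[...,0]*.72>p[...,1])
    m=near(P,(.67,-.15),.09,.02,.16)&M&((P[...,1]<-.112)|(P[...,2]>.1));X=P[m]
    print(n,len(X),X.min(0),X.max(0)); 
    if n=='wrist':cv2.imwrite('pics/w4.png',p[:,:,::-1])
E
```

```text
time: 9.02
position: [0.6733, -0.153, 0.0778]
tool_rot: [2.143, 2.285, -0.002]
ft_force: [1.6, -8.8, 4.9]
grip_width: 0.711
grip_force: 20.0
[ 0.67331666 -0.15301351  0.07780294] [ 1.60469677 -8.75757573  4.91872053]
scene 449 [ 0.64165764 -0.19674446  0.0575358 ] [ 0.72229914 -0.11205919  0.15517422]
wrist 17391 [ 0.62946808 -0.16091584  0.05808782] [ 0.74952523 -0.11200267  0.15405319]
```

View pics/w4.png

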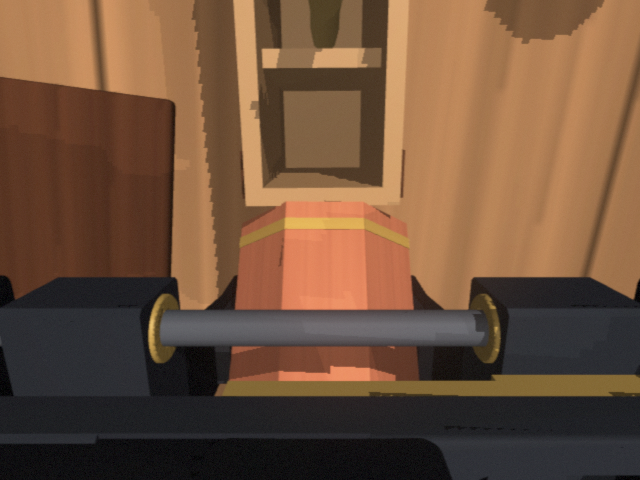

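```bash
python3 -m crank '[{"tx":-16,"ty":-3,"tz":0,"turn":0},{"tx":-16,"ty":-3,"tz":-50,"turn":0},{"tx":-16,"ty":-3,"tz":-75,"turn":0},{"tx":20,"ty":-3,"tz":-75,"turn":0},{"tx":20,"ty":-3,"tz":-75,"turn":0}]' - 20
python3 -m crank '[{"tx":0,"ty":0,"tz":0,"turn":0},{"tx":0,"ty":0,"tz":0,"turn":0}]'
python3 - <<'E'
from h import *
print(rel((.6695,-.127,.1301)))
p,P=cloud('wrist');M=(p[...,0]>110)&(p[...,0]*.72>p[...,1])&near(P,(.67,-.13),.09,.09,.19)
# top-facing flat of cup: plane fit on the middle strip
s=ctrl.get_state();T=R.from_rotvec(s['tool_rot']).as_matrix();Q=(P[M]-s['position'])@T
Q=Q[(abs(Q[:,1])<.009)];print(len(Q),Q.min(0),Q.max(0));h=Q[Q[:,2]<-.02]
print(np.histogram(h[:,0],12)[1].round(3));print([ (a.round(3),h[abs(h[:,0]-a)<.003,2].mean().round(4)) for a in np.arange(-.01,.06,.006) if (abs(h[:,0]-a)<.003).any()])
E
```

```text
time: 9.75
position: [0.667, -0.1222, 0.1496]
tool_rot: [-2.135, -2.299, -0.003]
ft_force: [-0.5, 0.5, -3.0]
grip_width: 0.71
grip_force: 20.0
time: 10.0
position: [0.6669, -0.1288, 0.1497]
tool_rot: [-2.146, -2.294, 0.002]
ft_force: [-0.1, -0.9, -2.9]
grip_width: 0.713
grip_force: 20.0
[ 1.7  2.7 19.6]
5568 [ 0.01939872 -0.00899853 -0.03719831] [ 0.0494772   0.00899928 -0.01302024]
[0.019 0.021 0.023 0.025 0.027 0.029 0.03  0.032 0.034 0.036 0.038 0.04
 0.042]
[(np.float64(0.02), np.float64(-0.0351)), (np.float64(0.026), np.float64(-0.0318)), (np.float64(0.032), np.float64(-0.0274)), (np.float64(0.038), np.float64(-0.0231)), (np.float64(0.044), np.float64(-0.0211))]
```

```bash
cat >> h.py <<'E'
def prof(yc=None,col='cu'):
    """cup outline in tool x / up (mm rel TCP), fit of theta and centre offset"""
    from scipy.optimize import minimize
    s=ctrl.get_state();T=R.from_rotvec(s['tool_rot']).as_matrix();A=[]
    for n in('scene','side','wrist'):
        p,P=cloud(n);q=p.astype(int)
        M=(q[...,0]>70)&(q[...,0]*.72>q[...,1])&(q[...,1]<q[...,2]*1.75) if col=='cu' else (q.max(-1)-q.min(-1)<25)&(q.max(-1)>95)
        Q=(P-s['position'])@T*1000;M&=(abs(Q[...,1])<32)&(np.hypot(Q[...,0],Q[...,2])<66)
        M=cv2.erode(M.astype(np.uint8),np.ones((3,3)))>0
        q=Q[M];q=q[(abs(q[:,1])<12)];q[:,2]*=-1;print(n,len(q),'ends z',np.nanmin(q[:,2]) if len(q) else '',np.nanmax(q[:,2]) if len(q) else '')
        A.append(q[::max(1,len(q)//300)])
    A=np.concatenate(A)
    return A
def fitbox(A):
    """rotation theta deg, centre (x,up), assumes points on 62x70 rectangle outline, axis toward bottom = (-sin,cos)"""
    from scipy.optimize import minimize
    def f(v):
        t=np.deg2rad(v[0]);a=np.array([-np.sin(t),np.cos(t)]);b=np.array([np.cos(t),np.sin(t)])
        d=A[:,[0,2]]-v[1:];x=abs(d@a)-35;y=abs(d@b)-31
        o=np.where((x>0)&(y>0),np.hypot(x,y),np.maximum(x,y));return np.minimum(o**2,36).mean()
    r=[minimize(f,[t0,0,0],method='Nelder-Mead',options=dict(maxiter=2000)) for t0 in range(0,200,15)]
    r.sort(key=lambda k:k.fun);return [(k.x.round(1),round(k.fun,2)) for k in r[:3]]
E
python3 - <<'E'
from h import *
A=prof();print(fitbox(A));np.save('A.npy',A)
p,P=cloud('wrist');X=P[(abs(P[...,0]-.66)<.06)&(P[...,1]>-.1)&(P[...,1]<.0)&(P[...,2]>.08)&(P[...,2]<.105)];print(np.median(X[:,2]),len(X))
E
```

```text
scene 111 ends z 22.148843695936243 56.64456211753174
side 165 ends z 8.157173932814466 48.73802460320491
wrist 9359 ends z 14.133945507052525 49.40963692221427
[(array([-38. ,  -1.8,   9.9]), np.float64(2.0)), (array([142. ,  -1.8,   9.9]), np.float64(2.0)), (array([142.2,  -1.9,   9.9]), np.float64(2.0))]
0.09007636298193879 5582
```

```bash
python3 -m crank '[{"tx":-27,"ty":-60,"tz":0,"turn":0},{"tx":-27,"ty":-120,"tz":0,"turn":0},{"tx":-27,"ty":-180,"tz":0,"turn":0.85},{"tx":-27,"ty":-214,"tz":20,"turn":0.85},{"tx":-27,"ty":-214,"tz":80,"turn":0.85}]' - 20
python3 -m crank '[{"tx":0,"ty":0,"tz":15,"turn":0},{"tx":0,"ty":0,"tz":19,"turn":0},{"tx":0,"ty":0,"tz":22,"turn":0},{"tx":0,"ty":0,"tz":22,"turn":0}]' - 20
python3 - <<'E'
from h import *
s=ctrl.get_state();print(s['position'],s['ft_force']);A=prof();print(fitbox(A))
E
```

```text
time: 10.88
position: [0.4572, -0.1708, 0.0736]
tool_rot: [2.225, 2.206, 0.007]
ft_force: [2.7, 0.1, -3.2]
grip_width: 0.71
grip_force: 20.0
time: 11.38
position: [0.4573, -0.1691, 0.0497]
tool_rot: [2.226, 2.214, 0.002]
ft_force: [0.1, 0.2, -2.8]
grip_width: 0.711
grip_force: 20.0
[ 0.45730722 -0.16912024  0.04973752] [ 0.14730747  0.20572049 -2.77360078]
scene 158 ends z -43.34881024808475 56.66267335629957
side 360 ends z -43.4745740130807 47.62548429404267
wrist 10043 ends z -41.92997690523408 49.04023258067232
[(array([180.5,  -0.4,  -3.6]), np.float64(19.47)), (array([ 0.5, -0.4, -3.6]), np.float64(19.47)), (array([ 0.5, -0.4, -3.6]), np.float64(19.47))]
```

```bash
python3 -m crank '[{"tx":0,"ty":0,"tz":3,"turn":0},{"tx":0,"ty":0,"tz":4,"turn":0},{"tx":0,"ty":0,"tz":4,"turn":0}]' - 20
python3 -m crank '[{"tx":0,"ty":0,"tz":0,"turn":0},{"tx":0,"ty":0,"tz":0,"turn":0},{"tx":0,"ty":0,"tz":0,"turn":0},{"tx":0,"ty":0,"tz":0,"turn":0},{"tx":0,"ty":0,"tz":0,"turn":0}]' 75 10
python3 - <<'E'
from h import *
s=ctrl.get_state();print(s['position'],s['ft_force'])
p,P=cloud('wrist');cv2.imwrite('pics/w5.png',p[:,:,::-1])
p,P=cloud('scene');cv2.imwrite('pics/sc5.png',p[:,:,::-1])
E
```

```text
time: 11.9
position: [0.4563, -0.1689, 0.045]
tool_rot: [2.228, 2.214, 0.0]
ft_force: [-0.5, 1.2, 1.3]
grip_width: 0.706
grip_force: 20.0
time: 12.52
position: [0.456, -0.1688, 0.0446]
tool_rot: [2.228, 2.215, 0.0]
ft_force: [-0.7, -0.1, 0.2]
grip_width: 0.862
grip_force: 0.0
[ 0.45601852 -0.16883114  0.04455628] [-0.68463715 -0.06944283  0.19262563]
```

View pics/w5.png

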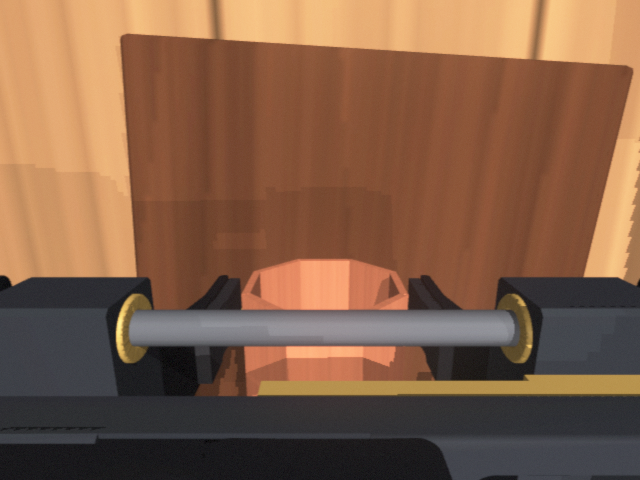

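The wrist view now shows the copper cup's rim at (325,290) with its lit inside below, so it is standing mouth-up on the board. I'll lift away and check.

```bash
python3 -m crank '[{"tx":0,"ty":0,"tz":0,"turn":0},{"tx":0,"ty":0,"tz":0,"turn":0},{"tx":0,"ty":0,"tz":-40,"turn":0},{"tx":0,"ty":0,"tz":-100,"turn":0},{"tx":0,"ty":0,"tz":-150,"turn":0}]' 87 20
python3 - <<'E'
from h import *
p,P=cloud('scene');cv2.imwrite('pics/sc6.png',p[:,:,::-1])
X=P[near(P,(.456,-.169),.05,.07,.09)];print(len(X),rect(X),np.percentile(X[:,2],[5,50,95]));X=P[near(P,(.456,-.169),.015,-.01,.09)];print('inside',np.percentile(X[:,2],[5,50,95]))
for c in('copper_cup','copper_cup_base','steel_cup'):print(c,[(np.round(q['xyz'],3).tolist(),round(q['confidence'],2)) for q in ctrl.mark_of('scene',c)])
for n in('scene','side'):
    p,P=cloud(n);X=P[near(P,(.4527,.3075),.05,.069,.082)];print('steel',rect(X),octa(X));cv2.imwrite(f'pics/st_{n}.png',p[:,:,::-1])
E
```

```text
time: 13.25
position: [0.4561, -0.1689, 0.1967]
tool_rot: [2.228, 2.214, 0.001]
ft_force: [1.0, 0.3, 0.3]
grip_width: 1.003
grip_force: 0.0
264 (array([ 457., -187.]), array([63. , 36.7]), 89.4) [0.07040557 0.07295897 0.07567182]
inside [0.01188514 0.07139128 0.07509294]
copper_cup [([0.222, 0.29, 0.002], 0.96), ([0.458, -0.154, 0.039], 0.91), ([0.794, 0.075, 0.003], 0.77), ([0.76, 0.226, -0.002], 0.73), ([0.227, 0.404, 0.0], 0.66), ([0.65, 0.146, 0.007], 0.45)]
copper_cup_base [([0.454, -0.231, 0.045], 0.75), ([0.23, 0.403, 0.075], 0.75), ([0.222, 0.286, 0.097], 0.72), ([0.8, 0.076, 0.071], 0.65), ([0.756, 0.224, 0.094], 0.57)]
steel_cup [([0.452, 0.31, 0.003], 0.8)]
steel (array([453.2, 308. ]), array([65.9, 63.8]), 25.4) (np.float64(36.0), array([62.6, 62.1, 61.6, 63.7]))
steel (array([452.4, 309.7]), array([65.7, 64.5]), 73.8) (np.float64(34.0), array([64. , 64.4, 62.7, 62.7]))
```

View pics/sc6.png

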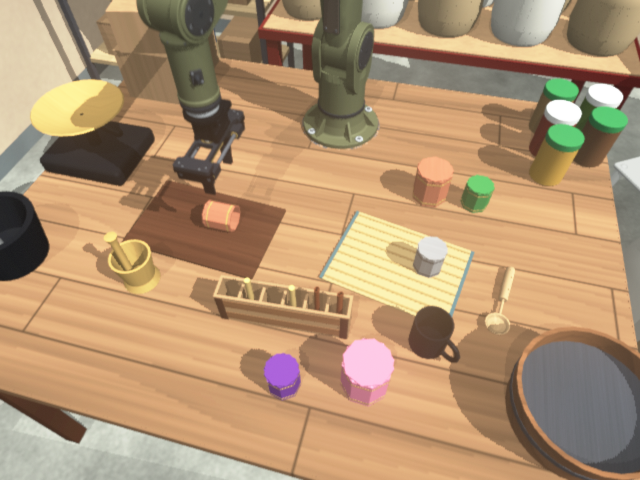

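The scene picture shows the copper cup lying at (221,216) on the board with its mouth to +y. Next I grip near the mouth and let the heavy bottom swing down.

```bash
python3 -m crank '[{"tx":2,"ty":1,"tz":50,"turn":0},{"tx":2,"ty":1,"tz":100,"turn":0},{"tx":2,"ty":1,"tz":145,"turn":0},{"tx":2,"ty":1,"tz":155,"turn":0},{"tx":2,"ty":1,"tz":155,"turn":0}]' 87 8
python3 -m crank '[{"tx":0,"ty":0,"tz":0,"turn":0},{"tx":0,"ty":0,"tz":0,"turn":0},{"tx":0,"ty":0,"tz":0,"turn":0},{"tx":0,"ty":0,"tz":0,"turn":0}]' 50 8
python3 -m crank '[{"tx":0,"ty":0,"tz":-15,"turn":0},{"tx":0,"ty":0,"tz":-35,"turn":0},{"tx":0,"ty":0,"tz":-55,"turn":0},{"tx":0,"ty":0,"tz":-60,"turn":0},{"tx":0,"ty":0,"tz":-60,"turn":0}]' - 8
python3 - <<'E'
from h import *
p,P=cloud('wrist');cv2.imwrite('pics/w7.png',p[240:,:,::-1])
p,P=cloud('scene');cv2.imwrite('pics/sc7.png',cv2.resize(p[130:290,110:323,::-1],(640,480)))
E
```

```text
time: 14.18
position: [0.4565, -0.1668, 0.0391]
tool_rot: [-2.227, -2.213, 0.002]
ft_force: [0.4, 0.2, 0.4]
grip_width: 1.0
grip_force: 0.0
time: 14.68
position: [0.4571, -0.1669, 0.0403]
tool_rot: [2.228, 2.214, 0.0]
ft_force: [-1.6, 0.7, 6.2]
grip_width: 0.713
grip_force: 8.0
time: 15.3
position: [0.457, -0.1668, 0.0996]
tool_rot: [2.228, 2.214, 0.0]
ft_force: [-0.4, -0.2, -3.2]
grip_width: 0.709
grip_force: 8.0
```

View pics/sc7.png

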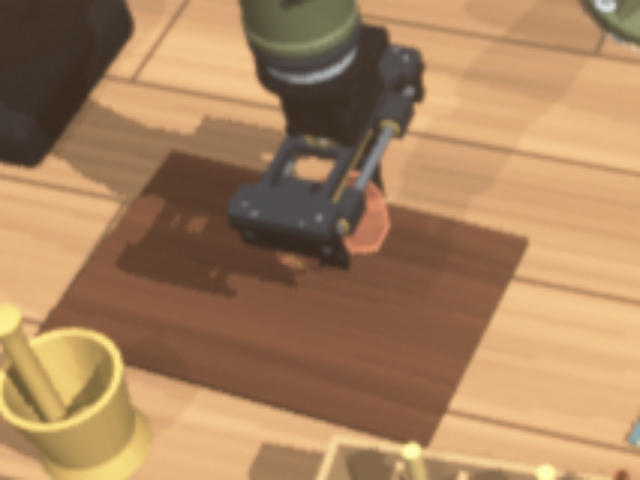

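```bash
python3 -m crank '[{"tx":0,"ty":0,"tz":0,"turn":0},{"tx":0,"ty":0,"tz":0,"turn":0},{"tx":0,"ty":0,"tz":0,"turn":0},{"tx":0,"ty":0,"tz":0,"turn":0}]' - 4
python3 - <<'E'
from h import *
s=ctrl.get_state();T=R.from_rotvec(s['tool_rot']).as_matrix()
for n in('scene','wrist','side'):
    p,P=cloud(n);q=p.astype(int);M=(q[...,0]>80)&(q[...,0]*.72>q[...,1]);Q=(P-s['position'])@T*1000;M&=(abs(Q[...,1])<34)&(np.hypot(Q[...,0],Q[...,2])<66)&(P[...,2]>.02)
    q=Q[M];print(n,len(q))
    for x in range(-60,60,10):
        g=q[(abs(q[:,0]-x)<5)&(abs(q[:,1])<10)]
        if len(g)>3:print(x,(-np.percentile(g[:,2],[2,50,98])).round(0))
E
```

```text
time: 15.9
position: [0.457, -0.1668, 0.0995]
tool_rot: [2.228, 2.215, -0.0]
ft_force: [-0.1, 0.4, -3.0]
grip_width: 0.714
grip_force: 4.0
scene 516
20 [  8.   3. -13.]
30 [ -5. -33. -55.]
wrist 13329
-30 [ -6. -16. -28.]
-10 [-64. -65. -66.]
0 [-64. -65. -66.]
20 [ 6.  4. -0.]
30 [  1. -24. -54.]
side 751
-40 [ -2.  -5. -13.]
-30 [ -3. -38. -58.]
0 [-62. -64. -65.]
10 [-59. -63. -65.]
```

```bash
python3 -m crank '[{"tx":0,"ty":0,"tz":0,"turn":0},{"tx":-50,"ty":0,"tz":0,"turn":0},{"tx":-100,"ty":0,"tz":0,"turn":0},{"tx":-143,"ty":0,"tz":0,"turn":0},{"tx":-143,"ty":0,"tz":20,"turn":0}]' - 30
python3 -m crank '[{"tx":0,"ty":0,"tz":5,"turn":0},{"tx":0,"ty":0,"tz":8,"turn":0},{"tx":0,"ty":0,"tz":10,"turn":0},{"tx":0,"ty":0,"tz":10,"turn":0}]' - 30
python3 - <<'E'
from h import *
s=ctrl.get_state();T=R.from_rotvec(s['tool_rot']).as_matrix();print(s['position'],s['ft_force'])
for n in('scene','wrist','side'):
    p,P=cloud(n);q=p.astype(int);M=(q[...,0]>80)&(q[...,0]*.72>q[...,1]);Q=(P-s['position'])@T*1000;M&=(abs(Q[...,1])<34)&(np.hypot(Q[...,0],Q[...,2])<66)&(P[...,2]>.02)
    q=Q[M];print(n,len(q))
    for x in range(-60,60,10):
        g=q[(abs(q[:,0]-x)<5)&(abs(q[:,1])<10)]
        if len(g)>3:print(x,(-np.percentile(g[:,2],[2,50,98])).round(0))
cv2.imwrite('pics/x.png',p[:,:,::-1])
E
```

```text
time: 16.68
position: [0.4564, -0.3154, 0.0814]
tool_rot: [2.231, 2.203, -0.001]
ft_force: [-3.4, 15.5, 31.5]
grip_width: 0.71
grip_force: 30.0
time: 17.18
position: [0.4568, -0.3103, 0.0765]
tool_rot: [2.229, 2.214, 0.002]
ft_force: [-14.2, 8.9, 40.3]
grip_width: 0.713
grip_force: 30.0
[ 0.45676343 -0.31028188  0.07652934] [-14.16892479   8.91019948  40.3393656 ]
scene 533
20 [  3. -19. -50.]
30 [  5. -26. -54.]
wrist 10314
-30 [ -2. -14. -29.]
30 [  4. -14. -52.]
side 337
-30 [  5. -23. -51.]
```

```bash
python3 -m crank '[{"tx":0,"ty":0,"tz":-4,"turn":0},{"tx":0,"ty":0,"tz":-4,"turn":0}]' - 15
python3 -m crank '[{"tx":0,"ty":0,"tz":0,"turn":0},{"tx":0,"ty":0,"tz":0,"turn":0},{"tx":0,"ty":0,"tz":0,"turn":0},{"tx":0,"ty":0,"tz":-60,"turn":0},{"tx":0,"ty":0,"tz":-110,"turn":0}]' 87 20
python3 - <<'E'
from h import *
for n in('scene','side'):
    p,P=cloud(n);X=P[near(P,(.456,-.31),.05,.074,.09)];print(n,len(X),rect(X),X[:,2].mean())
    X=P[near(P,(.456,-.31),.02,.0,.09)];print(np.percentile(X[:,2],[5,50,95]))
    X=P[near(P,(.4527,.3075),.05,.069,.082)];print('steel',rect(X))
cv2.imwrite('pics/s8.png',p[:,:,::-1])
s=ctrl.get_state();print(s['position'],s['tool_rot'])
E
```

```text
time: 17.58
position: [0.4569, -0.3104, 0.0764]
tool_rot: [2.227, 2.213, 0.001]
ft_force: [-5.1, 3.3, 15.0]
grip_width: 0.711
grip_force: 15.0
time: 18.2
position: [0.4561, -0.3098, 0.1847]
tool_rot: [-2.228, -2.214, 0.0]
ft_force: [-0.1, -0.3, 0.5]
grip_width: 0.998
grip_force: 0.0
scene 200 (array([ 456.6, -313.6]), array([66.4, 62. ]), 47.2) 0.0791683915037276Traceback (most recent call last):
  File "<stdin>", line 4, in <module>
    return _quantile_unchecked(
        a, q, axis, out, overwrite_input, method, keepdims, weights)
    return _ureduce(a,
                    func=_quantile_ureduce_func,
    ...<5 lines>...
                    overwrite_input=overwrite_input,
                    method=method)
    r = func(a, **kwargs)
    result = _quantile(arr,
                       quantiles=q,
    ...<2 lines>...
                       out=out,
                       weights=wgt)
    slices_having_nans = np.isnan(arr[-1, ...])
                                  ~~~^^^^^^^^^
IndexError: index -1 is out of bounds for axis 0 with size 0
```

```bash
python3 -m crank '[{"tx":62,"ty":0,"tz":0,"turn":0},{"tx":124,"ty":0,"tz":0,"turn":0},{"tx":186,"ty":0,"tz":0,"turn":0},{"tx":248,"ty":0,"tz":0,"turn":0},{"tx":310,"ty":0,"tz":0,"turn":0}]' 87 20
python3 -m crank '[{"tx":62,"ty":0,"tz":0,"turn":0},{"tx":124,"ty":0,"tz":0,"turn":0},{"tx":186,"ty":0,"tz":0,"turn":0},{"tx":230,"ty":0,"tz":0,"turn":0},{"tx":230,"ty":0,"tz":0,"turn":0}]' 87 20
cat >> h.py <<'E'
def yaw8(X,r=.0335):
    """octagon fit: yaw of flats mod 45 deg and centre, by hull residual"""
    from scipy.optimize import minimize
    H=cv2.convexHull((X[:,:2]*1000).astype(np.float32))[:,0]
    c0=(H.max(0)+H.min(0))/2;out=[]
    pts=np.concatenate([np.linspace(H[i],H[i-1],20) for i in range(len(H))])
    w=np.concatenate([np.full(20,np.linalg.norm(H[i]-H[i-1])) for i in range(len(H))])
    def f(v):
        t=np.deg2rad(v[0]+np.arange(8)*45);d=((pts-v[1:3])@np.stack([np.cos(t),np.sin(t)])).max(1)-31;return (w*np.minimum(abs(d),3)).sum()/w.sum()
    for a in range(0,45,9):
        r=minimize(f,[a,*c0],method='Nelder-Mead');out.append((round(r.fun,2),r.x[0].round(1)%45,r.x[1:].round(1)))
    return sorted(out,key=lambda k:k[0])[:3]
E
python3 - <<'E'
from h import *
for n in('scene','wrist'):
    p,P=cloud(n);X=P[near(P,(.4527,.308),.045,.069,.08)];print(n,len(X));print(yaw8(X) if len(X)>50 else'')
s=ctrl.get_state();print(s['position'],s['tool_rot'])
cv2.imwrite('pics/w9.png',p[:,:,::-1])
E
```

```text
time: 18.88
position: [0.4578, 0.0021, 0.1834]
tool_rot: [2.228, 2.214, 0.001]
ft_force: [0.9, -0.2, -0.1]
grip_width: 0.998
grip_force: 0.0
time: 19.5
position: [0.4582, 0.2345, 0.1831]
tool_rot: [-2.219, -2.221, -0.001]
ft_force: [-0.7, -1.3, -0.9]
grip_width: 1.006
grip_force: 0.0
scene 591
[(np.float64(0.99), np.float64(38.9), array([452.5, 308.3])), (np.float64(0.99), np.float64(38.9), array([452.5, 308.3])), (np.float64(1.06), np.float64(0.0), array([452.6, 308.2]))]
wrist 8673
[(np.float64(0.81), np.float64(36.6), array([453. , 307.5])), (np.float64(0.81), np.float64(36.5), array([453. , 307.5])), (np.float64(0.98), np.float64(11.4), array([453. , 307.5]))]
[0.4592799  0.22978556 0.18295938] [ 2.22737520e+00  2.21528197e+00 -1.82075536e-03]
```

View pics/w9.png

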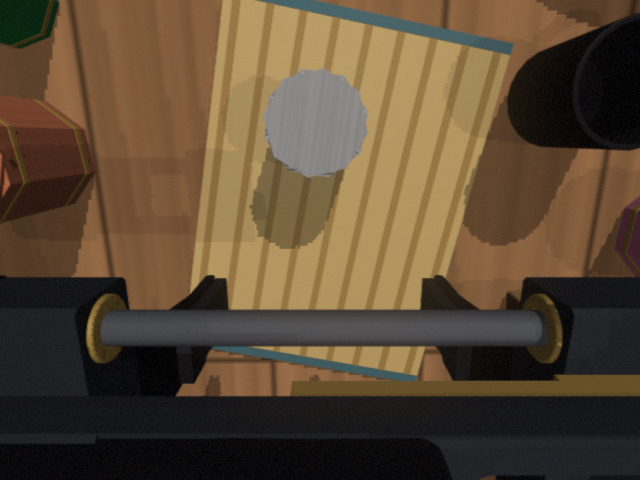

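```bash
python3 -m crank '[{"tx":50,"ty":-6.3,"tz":0,"turn":1},{"tx":78,"ty":-6.3,"tz":10,"turn":1.65},{"tx":78,"ty":-6.3,"tz":60,"turn":1.65},{"tx":78,"ty":-6.3,"tz":110,"turn":1.65},{"tx":78,"ty":-6.3,"tz":144,"turn":1.65}]' 87 40
python3 -m crank '[{"tx":0,"ty":0,"tz":0,"turn":0},{"tx":0,"ty":0,"tz":0,"turn":0}]' 87 40
python3 -c "
from h import *
print(ctrl.get_state()['position'],rel((.453,.3078,.0385)))"
python3 -m crank '[{"tx":0,"ty":0,"tz":0,"turn":0},{"tx":0,"ty":0,"tz":0,"turn":0},{"tx":0,"ty":0,"tz":0,"turn":0},{"tx":0,"ty":0,"tz":0,"turn":0},{"tx":0,"ty":0,"tz":0,"turn":0}]' 50 40
```

```text
time: 20.23
position: [0.4535, 0.305, 0.037]
tool_rot: [2.384, 2.044, -0.005]
ft_force: [0.4, 0.5, 0.4]
grip_width: 1.0
grip_force: 0.0
time: 20.48
position: [0.4549, 0.3078, 0.0409]
tool_rot: [2.383, 2.046, 0.003]
ft_force: [0.1, 1.1, 0.1]
grip_width: 0.997
grip_force: 0.0
[0.45494693 0.30776681 0.04091226] [-0.3 -1.9  2.4]
time: 21.1
position: [0.4537, 0.3084, 0.0401]
tool_rot: [2.381, 2.049, 0.001]
ft_force: [-1.6, -0.7, 5.8]
grip_width: 0.707
grip_force: 40.0
```

```bash
python3 -m crank '[{"tx":0,"ty":0,"tz":-55,"turn":0},{"tx":0,"ty":0,"tz":-108,"turn":-1.65},{"tx":0,"ty":0,"tz":-108,"turn":-1.65}]' - 40
python3 -m crank '[{"tx":-60,"ty":0,"tz":0,"turn":0},{"tx":-120,"ty":0,"tz":0,"turn":0},{"tx":-180,"ty":0,"tz":0,"turn":0},{"tx":-240,"ty":0,"tz":0,"turn":0},{"tx":-300,"ty":0,"tz":0,"turn":0}]' - 40
python3 -m crank '[{"tx":-60,"ty":0,"tz":0,"turn":0},{"tx":-120,"ty":0,"tz":0,"turn":0},{"tx":-145,"ty":40,"tz":0,"turn":0},{"tx":-145,"ty":100,"tz":0,"turn":-0.85},{"tx":-145,"ty":150,"tz":0,"turn":-0.85}]' - 20
python3 -m crank '[{"tx":0,"ty":0,"tz":0,"turn":0},{"tx":0,"ty":0,"tz":0,"turn":0}]' - 20
python3 -c "
from h import *
s=ctrl.get_state();print(s['position'],R.from_rotvec(s['tool_rot']).as_matrix().round(3)[:,0]);print(rel((.6705,-.135,.148)))"
```

```text
time: 21.48
position: [0.4559, 0.3101, 0.1516]
tool_rot: [2.226, 2.214, 0.013]
ft_force: [0.1, 0.4, -3.7]
grip_width: 0.712
grip_force: 40.0
time: 22.1
position: [0.4503, 0.006, 0.1457]
tool_rot: [-2.228, -2.213, 0.003]
ft_force: [0.9, -1.5, -1.8]
grip_width: 0.711
grip_force: 40.0
time: 22.72
position: [0.6015, -0.1382, 0.145]
tool_rot: [-2.145, -2.292, 0.003]
ft_force: [0.5, -0.2, -1.6]
grip_width: 0.711
grip_force: 20.0
time: 22.98
position: [0.5991, -0.1376, 0.1451]
tool_rot: [-2.143, -2.293, 0.005]
ft_force: [0.1, -0.1, -2.1]
grip_width: 0.712
grip_force: 20.0
[ 0.59910187 -0.13761185  0.14510167] [-0.068  0.998  0.001]
[-2.2 71.4 -3.2]
```

```bash
python3 -m crank '[{"tx":-1,"ty":40,"tz":-3,"turn":0},{"tx":-1,"ty":71,"tz":-3,"turn":0},{"tx":-1,"ty":71,"tz":-3,"turn":0},{"tx":-1,"ty":71,"tz":-3,"turn":0}]' - 20
python3 -m crank '[{"tx":1,"ty":0,"tz":21,"turn":0},{"tx":-2,"ty":0,"tz":26,"turn":0},{"tx":-6,"ty":0,"tz":31,"turn":0},{"tx":-9,"ty":0,"tz":37,"turn":0},{"tx":-11,"ty":0,"tz":42,"turn":0}]' - 20
python3 -m crank '[{"tx":-1.5,"ty":0,"tz":6,"turn":0},{"tx":-2.2,"ty":0,"tz":12,"turn":0},{"tx":-2,"ty":0,"tz":18,"turn":0},{"tx":-1.5,"ty":0,"tz":24,"turn":0},{"tx":0,"ty":0,"tz":30,"turn":0}]' - 20
python3 - <<'E'
from h import *
s=ctrl.get_state();print(s['position'],s['ft_force'])
p,P=cloud('wrist');cv2.imwrite('pics/w10.png',p[:,:,::-1])
E
```

```text
time: 23.48
position: [0.67, -0.1344, 0.1501]
tool_rot: [-2.145, -2.294, 0.003]
ft_force: [-0.2, -0.5, -1.5]
grip_width: 0.711
grip_force: 20.0
time: 24.1
position: [0.6717, -0.1467, 0.1103]
tool_rot: [2.145, 2.294, -0.002]
ft_force: [-4.4, -2.9, 9.3]
grip_width: 0.712
grip_force: 20.0
time: 24.72
position: [0.6721, -0.1521, 0.0804]
tool_rot: [2.145, 2.286, -0.007]
ft_force: [-1.7, -9.4, 6.0]
grip_width: 0.711
grip_force: 20.0
[ 0.67206115 -0.15207964  0.08040519] [-1.67628511 -9.42224334  6.01375584]
```

View pics/w10.png

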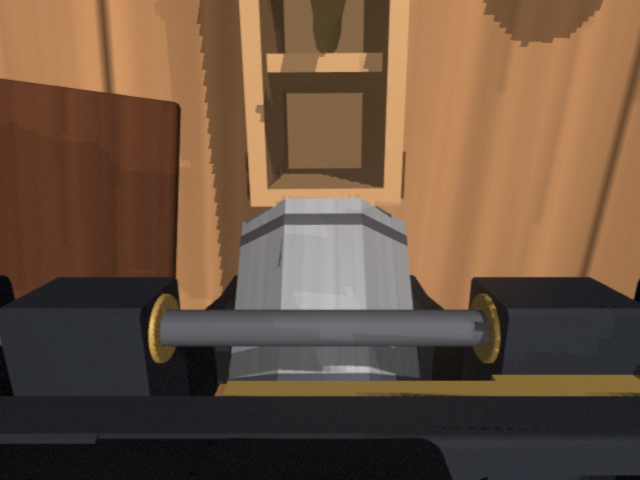

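```bash
python3 -m crank '[{"tx":-16,"ty":0,"tz":0,"turn":0},{"tx":-16,"ty":0,"tz":-55,"turn":0},{"tx":-16,"ty":-40,"tz":-72,"turn":0},{"tx":0,"ty":-100,"tz":-72,"turn":0},{"tx":20,"ty":-160,"tz":-72,"turn":0.85}]' - 20
python3 -m crank '[{"tx":5,"ty":-53,"tz":0,"turn":0},{"tx":5,"ty":-53,"tz":50,"turn":0},{"tx":5,"ty":-53,"tz":85,"turn":0},{"tx":5,"ty":-53,"tz":96,"turn":0},{"tx":5,"ty":-53,"tz":96,"turn":0}]' - 20
python3 -c "
from h import *
s=ctrl.get_state();print(s['position'],s['tool_rot'],s['ft_force'])"
```

```text
time: 25.4
position: [0.5098, -0.1361, 0.1498]
tool_rot: [-2.23, -2.211, 0.001]
ft_force: [0.1, 0.6, -1.5]
grip_width: 0.715
grip_force: 20.0
time: 26.02
position: [0.4589, -0.1306, 0.0541]
tool_rot: [-2.227, -2.214, 0.001]
ft_force: [0.6, 0.1, -2.2]
grip_width: 0.713
grip_force: 20.0
[ 0.45888269 -0.13062712  0.05414453] [-2.22730834e+00 -2.21351241e+00  1.15208918e-03] [ 0.57881452  0.1239484  -2.23314108]
```

```bash
python3 -m crank '[{"tx":0,"ty":0,"tz":5,"turn":0},{"tx":0,"ty":0,"tz":9,"turn":0},{"tx":0,"ty":0,"tz":9,"turn":0}]' - 20
python3 -m crank '[{"tx":0,"ty":0,"tz":0,"turn":0},{"tx":0,"ty":0,"tz":0,"turn":0},{"tx":0,"ty":0,"tz":0,"turn":0},{"tx":0,"ty":0,"tz":0,"turn":0},{"tx":0,"ty":0,"tz":0,"turn":0}]' 75 10
python3 -m crank '[{"tx":0,"ty":0,"tz":0,"turn":0},{"tx":0,"ty":0,"tz":0,"turn":0},{"tx":0,"ty":0,"tz":-40,"turn":0},{"tx":0,"ty":0,"tz":-100,"turn":0},{"tx":0,"ty":0,"tz":-150,"turn":0}]' 87 8
python3 - <<'E'
from h import *
for n in('scene','side'):
    p,P=cloud(n);X=P[near(P,(.457,-.14),.07,.068,.09)];print(n,len(X),rect(X),X.min(0),X.max(0))
    X=P[near(P,(.4566,-.312),.05,.074,.09)];print('cu',len(X),rect(X),X[:,2].mean())
print([(np.round(q['xyz'],3).tolist(),round(q['confidence'],2)) for q in ctrl.mark_of('side','steel_cup')+ctrl.mark_of('side','steel_cup_base')])
s=ctrl.get_state();print(s['position'])
E
```

```text
time: 26.4
position: [0.4597, -0.1307, 0.0459]
tool_rot: [2.228, 2.214, 0.001]
ft_force: [0.6, 0.4, -2.5]
grip_width: 0.711
grip_force: 20.0
time: 27.02
position: [0.4593, -0.1307, 0.0456]
tool_rot: [2.228, 2.215, 0.0]
ft_force: [0.2, 0.0, -0.2]
grip_width: 0.86
grip_force: 0.0
time: 27.65
position: [0.4594, -0.1307, 0.1977]
tool_rot: [2.227, 2.214, 0.001]
ft_force: [0.5, -1.3, -0.8]
grip_width: 1.001
grip_force: 0.0
scene 357 (array([ 461. , -154.1]), array([72.5, 40.5]), 88.2) [ 0.44104046 -0.19007046  0.06806509] [ 0.48226942 -0.11828662  0.07687014]
cu 195 (array([ 456.5, -313.3]), array([65. , 62.4]), 42.2) 0.07918279460642276
side 633 (array([ 458.3, -152.7]), array([38.4, 72. ]), 0.6) [ 0.43920175 -0.18860226  0.06803011] [ 0.47779149 -0.11654158  0.07643369]
cu 334 (array([ 456.4, -313.1]), array([63.4, 62.2]), 43.6) 0.07922422687066072
[([0.457, -0.121, 0.041], 0.97), ([0.454, -0.315, 0.009], 0.18), ([0.461, -0.184, 0.038], 0.88)]
[ 0.45981552 -0.13076838  0.19649576]
```

```bash
python3 -m crank '[{"tx":-2,"ty":-1,"tz":50,"turn":0},{"tx":-2,"ty":-1,"tz":100,"turn":0},{"tx":-2,"ty":-1,"tz":145,"turn":0},{"tx":-2,"ty":-1,"tz":155,"turn":0},{"tx":-2,"ty":-1,"tz":155,"turn":0}]' 87 8
python3 -m crank '[{"tx":0,"ty":0,"tz":0,"turn":0},{"tx":0,"ty":0,"tz":0,"turn":0},{"tx":0,"ty":0,"tz":0,"turn":0},{"tx":0,"ty":0,"tz":0,"turn":0}]' 50 8
python3 -m crank '[{"tx":0,"ty":0,"tz":-15,"turn":0},{"tx":0,"ty":0,"tz":-35,"turn":0},{"tx":0,"ty":0,"tz":-55,"turn":0},{"tx":0,"ty":0,"tz":-60,"turn":0},{"tx":0,"ty":0,"tz":-60,"turn":0}]' - 8
python3 -m crank '[{"tx":0,"ty":0,"tz":0,"turn":0},{"tx":0,"ty":0,"tz":0,"turn":0},{"tx":0,"ty":0,"tz":0,"turn":0},{"tx":0,"ty":0,"tz":0,"turn":0}]' - 4
python3 - <<'E'
from h import *
s=ctrl.get_state();T=R.from_rotvec(s['tool_rot']).as_matrix();print(s['position'])
for n in('scene','wrist','side'):
    p,P=cloud(n);q=p.astype(int);M=(q.max(-1)-q.min(-1)<30)&(q.max(-1)>90);Q=(P-s['position'])@T*1000;M&=(abs(Q[...,1])<34)&(np.hypot(Q[...,0],Q[...,2])<66)&(P[...,2]>.02)
    q=Q[M];print(n,len(q))
    for x in range(-60,60,10):
        g=q[(abs(q[:,0]-x)<5)&(abs(q[:,1])<10)]
        if len(g)>3:print(x,(-np.percentile(g[:,2],[2,50,98])).round(0))
E
```

```text
time: 28.48
position: [0.4577, -0.1325, 0.04]
tool_rot: [-2.227, -2.214, 0.002]
ft_force: [0.6, 0.2, 0.3]
grip_width: 1.0
grip_force: 0.0
time: 28.98
position: [0.4591, -0.1328, 0.0415]
tool_rot: [2.227, 2.214, 0.002]
ft_force: [-0.7, -0.3, 3.6]
grip_width: 0.712
grip_force: 8.0
time: 29.6
position: [0.4581, -0.1327, 0.1006]
tool_rot: [2.228, 2.215, 0.0]
ft_force: [0.2, 0.1, -2.4]
grip_width: 0.709
grip_force: 8.0
time: 30.1
position: [0.4582, -0.1326, 0.1004]
tool_rot: [-2.228, -2.215, 0.0]
ft_force: [0.2, 0.1, -2.2]
grip_width: 0.716
grip_force: 4.0
[ 0.45820362 -0.13264001  0.10037346]
scene 531
20 [ 7.  5. -0.]
30 [  6. -25. -57.]
wrist 12595
-30 [ -3. -14. -27.]
-20 [-62. -63. -64.]
-10 [-62. -63. -64.]
0 [-61. -62. -64.]
20 [7. 6. 4.]
30 [  6. -17. -55.]
side 784
-40 [ 2. -1. -4.]
-30 [  1. -27. -53.]
0 [-61. -61. -62.]
10 [-58. -61. -63.]
20 [-57. -60. -62.]
30 [-18. -25. -32.]
```

```bash
python3 -m crank '[{"tx":0,"ty":0,"tz":0,"turn":0},{"tx":-30,"ty":-3,"tz":0,"turn":0},{"tx":-52,"ty":-3,"tz":0,"turn":0},{"tx":-52,"ty":-3,"tz":18,"turn":0},{"tx":-52,"ty":-3,"tz":24,"turn":0}]' - 20
python3 -m crank '[{"tx":0,"ty":0,"tz":1,"turn":0},{"tx":0,"ty":0,"tz":1,"turn":0}]' - 10
python3 -m crank '[{"tx":0,"ty":0,"tz":0,"turn":0},{"tx":0,"ty":0,"tz":0,"turn":0},{"tx":0,"ty":0,"tz":0,"turn":0},{"tx":0,"ty":0,"tz":-60,"turn":0},{"tx":0,"ty":0,"tz":-120,"turn":0}]' 87 20
cat >> h.py <<'E'
def sticks():
    o=[]
    for n in('scene','side'):
        p,P=cloud(n);m=near(P,(.66,.03),.16,.1,.14)
        k,l,st,ce=cv2.connectedComponentsWithStats(m.astype(np.uint8))
        for i in range(1,k):
            if 15<st[i,4]<150:
                X=P[l==i];o.append((n,np.round(X[X[:,2]>X[:,2].max()-.01].mean(0),3).tolist(),p[l==i].mean(0).astype(int).tolist()))
        for c in((.4565,-.313),(.457,-.185)):
            X=P[near(P,c,.05,.074,.086)]
            if len(X)>40:print(n,'cup',c,len(X),rect(X)[:2],X[:,2].min().round(3),X[:,2].max().round(3))
    return o
E
python3 - <<'E'
from h import *
print(*sticks(),sep='\n');s=ctrl.get_state();print(s['position'],s['tool_rot'])
E
```

```text
time: 30.88
position: [0.4554, -0.1835, 0.0776]
tool_rot: [-2.227, -2.213, -0.002]
ft_force: [-5.4, 8.5, 20.1]
grip_width: 0.711
grip_force: 20.0
time: 31.12
position: [0.4553, -0.1828, 0.0769]
tool_rot: [-2.226, -2.215, -0.002]
ft_force: [-2.2, 4.2, 7.4]
grip_width: 0.715
grip_force: 10.0
time: 31.75
position: [0.4543, -0.1846, 0.1964]
tool_rot: [-2.227, -2.213, 0.001]
ft_force: [0.8, -0.5, -0.1]
grip_width: 0.994
grip_force: 0.0
scene cup (0.4565, -0.313) 199 (array([ 457.3, -314.4]), array([64.8, 65.3])) 0.074 0.085
scene cup (0.457, -0.185) 200 (array([ 454.2, -183.7]), array([66.2, 63.7])) 0.074 0.085
side cup (0.4565, -0.313) 343 (array([ 456.3, -313. ]), array([63.4, 62.5])) 0.074 0.084
side cup (0.457, -0.185) 292 (array([ 454.5, -183.5]), array([62.7, 62.5])) 0.074 0.083
('scene', [0.666, -0.036, 0.131], [213, 191, 127])
('scene', [0.661, 0.053, 0.13], [213, 193, 130])
('scene', [0.652, 0.1, 0.131], [143, 96, 66])
('scene', [0.651, 0.146, 0.13], [150, 100, 69])
('side', [0.649, 0.145, 0.13], [107, 75, 53])
[ 0.45899749 -0.18620085  0.20267442] [2.22028282 2.20610218 0.00926463]
```

```bash
python3 -m crank '[{"tx":54,"ty":30,"tz":0,"turn":0},{"tx":108,"ty":60,"tz":0,"turn":0},{"tx":162,"ty":90,"tz":0,"turn":0},{"tx":216,"ty":120,"tz":0,"turn":0},{"tx":270,"ty":152,"tz":0,"turn":0}]' 55 15
python3 -m crank '[{"tx":50,"ty":30,"tz":0,"turn":0},{"tx":60,"ty":44,"tz":0,"turn":0},{"tx":60,"ty":44,"tz":0,"turn":0},{"tx":60,"ty":44,"tz":0,"turn":0}]' 55 15
python3 -c "
from h import *
print(ctrl.get_state()['position'],rel((.650,.1455,.115)))"
```

```text
time: 32.48
position: [0.6093, 0.0857, 0.1951]
tool_rot: [2.228, 2.214, -0.0]
ft_force: [0.3, -1.0, 0.6]
grip_width: 0.644
grip_force: 0.0
time: 32.98
position: [0.6524, 0.1424, 0.195]
tool_rot: [2.23, 2.213, -0.002]
ft_force: [0.4, -0.1, -0.0]
grip_width: 0.633
grip_force: 0.0
[0.65241909 0.14241529 0.19498705] [ 3.2 -2.4 80. ]
```

```bash
python3 -m crank '[{"tx":3,"ty":-2,"tz":40,"turn":0},{"tx":3,"ty":-2,"tz":72,"turn":0},{"tx":3,"ty":-2,"tz":79,"turn":0},{"tx":3,"ty":-2,"tz":79,"turn":0}]' 55 25
python3 -m crank '[{"tx":0,"ty":0,"tz":0,"turn":0},{"tx":0,"ty":0,"tz":0,"turn":0},{"tx":0,"ty":0,"tz":0,"turn":0},{"tx":0,"ty":0,"tz":0,"turn":0}]' 5 25
python3 -m crank '[{"tx":0,"ty":0,"tz":-40,"turn":0},{"tx":0,"ty":0,"tz":-95,"turn":0},{"tx":0,"ty":0,"tz":-120,"turn":0},{"tx":0,"ty":0,"tz":-120,"turn":0}]'
python3 -c "
from h import *
print(ctrl.get_state()['position'],rel((.4565,-.3135,.220)))"
```

```text
time: 33.48
position: [0.651, 0.146, 0.1172]
tool_rot: [2.229, 2.213, 0.0]
ft_force: [-0.2, -0.1, 0.9]
grip_width: 0.632
grip_force: 0.0
time: 33.98
position: [0.651, 0.147, 0.1169]
tool_rot: [2.228, 2.215, 0.001]
ft_force: [0.9, 0.3, -0.6]
grip_width: 0.262
grip_force: 0.0
time: 34.48
position: [0.6522, 0.1475, 0.2395]
tool_rot: [2.226, 2.213, 0.007]
ft_force: [0.5, -0.2, -0.8]
grip_width: 0.062
grip_force: 0.0
[0.65216655 0.14748372 0.2395334 ] [-462.2 -193.    17.9]
```

```bash
python3 -m crank '[{"tx":0,"ty":0,"tz":0,"turn":0},{"tx":0,"ty":0,"tz":0,"turn":0},{"tx":0,"ty":0,"tz":20,"turn":0},{"tx":0,"ty":0,"tz":20,"turn":0}]' 35 25
python3 - <<'E'
from h import *
print(*[s for s in sticks() if s[1][1]>.08],sep='\n')
print(ctrl.get_state()['position'],ctrl.get_state()['grip_width'])
E
```

```text
time: 34.98
position: [0.6491, 0.1464, 0.2128]
tool_rot: [-2.226, -2.213, 0.008]
ft_force: [-0.1, 0.3, -0.7]
grip_width: 0.377
grip_force: 0.0
scene cup (0.4565, -0.313) 202 (array([ 456.8, -313.3]), array([65.4, 61.9])) 0.074 0.085
scene cup (0.457, -0.185) 95 (array([ 435.7, -193.5]), array([32.3, 64.5])) 0.074 0.084
side cup (0.4565, -0.313) 344 (array([ 456. , -313.4]), array([62.5, 62.8])) 0.074 0.084
side cup (0.457, -0.185) 137 (array([ 436. , -193.9]), array([31.6, 64. ])) 0.074 0.084
('scene', [0.657, 0.101, 0.124], [123, 81, 57])
('scene', [0.652, 0.145, 0.117], [128, 82, 58])
('side', [0.651, 0.146, 0.129], [100, 68, 52])
('side', [0.65, 0.099, 0.13], [100, 68, 51])
[0.65032223 0.14680907 0.21531074] 0.39154553367253453
```

```bash
python3 -m crank '[{"tx":-1,"ty":0,"tz":30,"turn":0},{"tx":-1,"ty":0,"tz":60,"turn":0},{"tx":-1,"ty":0,"tz":95,"turn":0},{"tx":-1,"ty":0,"tz":101,"turn":0},{"tx":-1,"ty":0,"tz":101,"turn":0}]' 35 25
python3 -m crank '[{"tx":0,"ty":0,"tz":0,"turn":0},{"tx":0,"ty":0,"tz":0,"turn":0},{"tx":0,"ty":0,"tz":0,"turn":0},{"tx":0,"ty":0,"tz":0,"turn":0},{"tx":0,"ty":0,"tz":0,"turn":0}]' 5 25
python3 -m crank '[{"tx":0,"ty":0,"tz":0,"turn":0},{"tx":0,"ty":0,"tz":-40,"turn":0},{"tx":0,"ty":0,"tz":-95,"turn":0},{"tx":0,"ty":0,"tz":-120,"turn":0},{"tx":0,"ty":0,"tz":-120,"turn":0}]'
python3 -c "
from h import *
print(ctrl.get_state()['position'],rel((.4565,-.3135,.220)))"
```

```text
time: 35.7
position: [0.6513, 0.1461, 0.1163]
tool_rot: [2.228, 2.214, 0.001]
ft_force: [0.6, -0.3, 0.5]
grip_width: 0.405
grip_force: 0.0
time: 36.33
position: [0.6512, 0.1461, 0.1164]
tool_rot: [2.228, 2.214, 0.002]
ft_force: [-0.8, 0.2, 4.2]
grip_width: 0.141
grip_force: 25.0
time: 36.95
position: [0.6519, 0.1462, 0.2377]
tool_rot: [2.227, 2.213, 0.006]
ft_force: [0.3, 0.6, -1.0]
grip_width: 0.14
grip_force: 25.0
[0.65192111 0.14622379 0.23765025] [-460.9 -192.6   16.5]
```

```bash
python3 -m crank '[{"tx":-50,"ty":-22,"tz":0,"turn":0},{"tx":-100,"ty":-44,"tz":0,"turn":0},{"tx":-155,"ty":-66,"tz":0,"turn":0},{"tx":-210,"ty":-88,"tz":0,"turn":0},{"tx":-265,"ty":-110,"tz":0,"turn":0}]'
python3 -m crank '[{"tx":-55,"ty":-22,"tz":0,"turn":0},{"tx":-110,"ty":-44,"tz":0,"turn":0},{"tx":-165,"ty":-66,"tz":0,"turn":0},{"tx":-209,"ty":-83,"tz":0,"turn":0},{"tx":-209,"ty":-83,"tz":0,"turn":0}]'
python3 -m crank '[{"tx":0,"ty":0,"tz":0,"turn":0},{"tx":0,"ty":0,"tz":0,"turn":0}]'
python3 - <<'E'
from h import *
print(ctrl.get_state()['position'],rel((.4565,-.3275,.1265)))
for n in('scene','side'):
    p,P=cloud(n)
    for c in((.4565,-.313),(.43,-.195)):
        X=P[near(P,c,.055,.074,.086)];print(n,len(X),rect(X) if len(X) else '')
E
```

```text
time: 37.58
position: [0.5372, -0.12, 0.2332]
tool_rot: [-2.227, -2.213, 0.003]
ft_force: [1.1, -1.1, -1.5]
grip_width: 0.142
grip_force: 25.0
time: 38.2
position: [0.451, -0.3312, 0.2332]
tool_rot: [-2.236, -2.203, 0.005]
ft_force: [0.0, 1.0, -0.1]
grip_width: 0.14
grip_force: 25.0
time: 38.45
position: [0.4556, -0.325, 0.2347]
tool_rot: [-2.224, -2.217, -0.0]
ft_force: [0.2, 0.3, -0.2]
grip_width: 0.138
grip_force: 25.0
[ 0.45562995 -0.32496305  0.23465799] [ -2.7   1.  108.2]
scene 189 (array([ 456.3, -313.2]), array([63.9, 66. ]), 88.3)
scene 194 (array([ 420.3, -201.2]), array([64.7, 62.6]), 44.8)
side 228 (array([ 452.1, -319.9]), array([50.2, 64.5]), 54.6)
side 275 (array([ 419.9, -201.1]), array([63. , 62.3]), 44.1)
```

```bash
python3 -m crank '[{"tx":-2,"ty":1,"tz":40,"turn":0},{"tx":-2,"ty":1,"tz":80,"turn":0},{"tx":-2,"ty":1,"tz":104,"turn":0},{"tx":-2,"ty":1,"tz":107,"turn":0},{"tx":-2,"ty":1,"tz":107,"turn":0}]'
python3 -m crank '[{"tx":0,"ty":0,"tz":0,"turn":0},{"tx":0,"ty":0,"tz":0,"turn":0},{"tx":0,"ty":0,"tz":0,"turn":0},{"tx":0,"ty":0,"tz":0,"turn":0}]' 30 25
python3 -m crank '[{"tx":0,"ty":0,"tz":-50,"turn":0},{"tx":0,"ty":0,"tz":-85,"turn":0},{"tx":0,"ty":0,"tz":-85,"turn":0}]' 35 25
python3 - <<'E'
from h import *
for n in('scene','side'):
    p,P=cloud(n);X=P[near(P,(.4565,-.3135),.09,.086,.15)&(p.max(-1)<175)];X=X[X[:,2]<.15]
    for z in(.09,.11,.13):
        g=X[abs(X[:,2]-z)<.008];print(n,z,len(g),g.mean(0).round(3) if len(g) else'')
    cv2.imwrite(f'pics/{n}11.png',p[:,:,::-1])
    X=P[near(P,(.4565,-.313),.05,.076,.082)];print(rect(X))
print(ctrl.get_state()['position'])
E
```

```text
time: 39.17
position: [0.4567, -0.3288, 0.1294]
tool_rot: [2.226, 2.215, 0.001]
ft_force: [0.0, 0.0, 0.3]
grip_width: 0.141
grip_force: 25.0
time: 39.67
position: [0.456, -0.329, 0.1288]
tool_rot: [2.228, 2.214, 0.0]
ft_force: [-0.3, 0.1, 0.0]
grip_width: 0.339
grip_force: 0.0
time: 40.05
position: [0.4576, -0.33, 0.2171]
tool_rot: [2.224, 2.21, 0.003]
ft_force: [0.4, -0.4, 0.6]
grip_width: 0.401
grip_force: 0.0
scene 0.09 24 [ 0.459 -0.327  0.093]
scene 0.11 32 [ 0.459 -0.327  0.111]
scene 0.13 30 [ 0.459 -0.327  0.13 ]
(array([ 456.2, -312.9]), array([63.4, 64.1]), 89.9)
side 0.09 26 [ 0.454 -0.331  0.092]
side 0.11 39 [ 0.453 -0.331  0.11 ]
side 0.13 35 [ 0.454 -0.331  0.13 ]
(array([ 450.3, -324.7]), array([42.8, 65.4]), 61.0)
[ 0.45583031 -0.32878511  0.2134163 ]
```

View pics/side11.png

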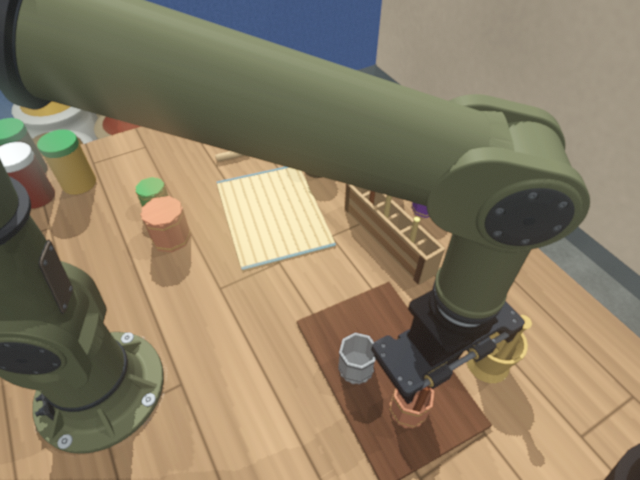

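Side picture: steel cup mouth-up at (357,358); copper cup at (410,403) with its first cinnamon stick standing in it. On to the second cinnamon stick.

```bash
python3 -m crank '[{"tx":55,"ty":24,"tz":0,"turn":0},{"tx":110,"ty":48,"tz":0,"turn":0},{"tx":165,"ty":72,"tz":0,"turn":0},{"tx":220,"ty":96,"tz":0,"turn":0},{"tx":275,"ty":122,"tz":0,"turn":0}]' 35 25
python3 -m crank '[{"tx":55,"ty":25,"tz":0,"turn":0},{"tx":110,"ty":50,"tz":0,"turn":0},{"tx":153,"ty":72,"tz":0,"turn":0},{"tx":153,"ty":72,"tz":0,"turn":0},{"tx":153,"ty":72,"tz":0,"turn":0}]'
python3 -c "
from h import *
print(ctrl.get_state()['position'],rel((.6505,.0995,.116)))"
```

```text
time: 40.78
position: [0.5792, -0.0529, 0.2118]
tool_rot: [-2.227, -2.213, 0.003]
ft_force: [0.4, 0.1, 0.1]
grip_width: 0.4
grip_force: 0.0
time: 41.4
position: [0.6517, 0.097, 0.2117]
tool_rot: [-2.228, -2.214, 0.005]
ft_force: [0.1, -0.3, -0.5]
grip_width: 0.401
grip_force: 0.0
[0.65170445 0.09700565 0.2116612 ] [ 2.6 -0.9 95.7]
```

```bash
python3 -m crank '[{"tx":2.5,"ty":-1,"tz":30,"turn":0},{"tx":2.5,"ty":-1,"tz":60,"turn":0},{"tx":2.5,"ty":-1,"tz":92,"turn":0},{"tx":2.5,"ty":-1,"tz":96,"turn":0},{"tx":2.5,"ty":-1,"tz":96,"turn":0}]' 35 25
python3 -m crank '[{"tx":0,"ty":0,"tz":0,"turn":0},{"tx":0,"ty":0,"tz":0,"turn":0},{"tx":0,"ty":0,"tz":0,"turn":0},{"tx":0,"ty":0,"tz":0,"turn":0},{"tx":0,"ty":0,"tz":0,"turn":0}]' 5 25
python3 -m crank '[{"tx":0,"ty":0,"tz":0,"turn":0},{"tx":0,"ty":0,"tz":-40,"turn":0},{"tx":0,"ty":0,"tz":-95,"turn":0},{"tx":0,"ty":0,"tz":-120,"turn":0},{"tx":0,"ty":0,"tz":-120,"turn":0}]'
python3 -m crank '[{"tx":-50,"ty":-24,"tz":0,"turn":0},{"tx":-100,"ty":-48,"tz":0,"turn":0},{"tx":-155,"ty":-74,"tz":0,"turn":0},{"tx":-210,"ty":-100,"tz":0,"turn":0},{"tx":-265,"ty":-127,"tz":0,"turn":0}]'
python3 -m crank '[{"tx":-50,"ty":-24,"tz":0,"turn":0},{"tx":-100,"ty":-48,"tz":0,"turn":0},{"tx":-135,"ty":-65,"tz":0,"turn":0},{"tx":-135,"ty":-65,"tz":0,"turn":0},{"tx":-135,"ty":-65,"tz":0,"turn":0}]'
python3 - <<'E'
from h import *
print(ctrl.get_state()['position'],rel((.4565,-.300,.1275)))
for n in('scene','side'):
    p,P=cloud(n)
    for c in((.4565,-.313),(.42,-.201)):
        X=P[near(P,c,.055,.074,.084)];print(n,len(X),rect(X) if len(X) else '')
E
```

```text
time: 42.02
position: [0.6518, 0.0991, 0.1182]
tool_rot: [2.23, 2.212, -0.0]
ft_force: [-0.2, -0.9, 0.5]
grip_width: 0.403
grip_force: 0.0
time: 42.65
position: [0.652, 0.1006, 0.1183]
tool_rot: [2.228, 2.214, 0.002]
ft_force: [-0.6, 0.5, 3.6]
grip_width: 0.138
grip_force: 25.0
time: 43.28
position: [0.6526, 0.1007, 0.2397]
tool_rot: [2.226, 2.213, 0.005]
ft_force: [0.2, -0.2, -0.8]
grip_width: 0.141
grip_force: 25.0
time: 43.9
position: [0.5208, -0.1653, 0.2352]
tool_rot: [-2.226, -2.213, 0.003]
ft_force: [0.4, -0.9, -1.0]
grip_width: 0.142
grip_force: 25.0
time: 44.52
position: [0.4569, -0.2972, 0.2359]
tool_rot: [-2.226, -2.213, 0.0]
ft_force: [0.1, 0.6, -0.5]
grip_width: 0.138
grip_force: 25.0
[ 0.45691028 -0.29717917  0.23591833] [ -3.   -0.2 108.4]
scene 187 (array([ 457. , -312.5]), array([65.2, 61.8]), 42.8)
scene 188 (array([ 420.6, -201.3]), array([63.7, 63.8]), 88.4)
side 334 (array([ 456.2, -313.2]), array([63.2, 62.4]), 44.3)
side 265 (array([ 418.5, -201.1]), array([63.3, 60.9]), 89.4)
```

```bash
python3 -m crank '[{"tx":-2,"ty":0,"tz":40,"turn":0},{"tx":-2,"ty":0,"tz":80,"turn":0},{"tx":-2,"ty":0,"tz":104,"turn":0},{"tx":-2,"ty":0,"tz":108,"turn":0},{"tx":-2,"ty":0,"tz":108,"turn":0}]'
python3 -m crank '[{"tx":0,"ty":0,"tz":0,"turn":0},{"tx":0,"ty":0,"tz":0,"turn":0},{"tx":0,"ty":0,"tz":0,"turn":0},{"tx":0,"ty":0,"tz":0,"turn":0}]' 30 25
python3 -m crank '[{"tx":0,"ty":0,"tz":-50,"turn":0},{"tx":0,"ty":0,"tz":-85,"turn":0},{"tx":50,"ty":28,"tz":-85,"turn":0},{"tx":100,"ty":57,"tz":-85,"turn":0},{"tx":150,"ty":86,"tz":-85,"turn":0}]' 35 25
python3 -m crank '[{"tx":50,"ty":28,"tz":0,"turn":0},{"tx":100,"ty":57,"tz":0,"turn":0},{"tx":150,"ty":86,"tz":0,"turn":0},{"tx":202,"ty":115,"tz":0,"turn":0},{"tx":202,"ty":115,"tz":0,"turn":0}]' 35 25
python3 - <<'E'
from h import *
st=sticks();print(*st,sep='\n')
print(ctrl.get_state()['position'],rel((.660,.0525,.1165)))
for n in('scene',):
    p,P=cloud(n);X=P[near(P,(.4565,-.3135),.07,.086,.2)]
    k,l,q,ce=cv2.connectedComponentsWithStats(near(P,(.4565,-.3135),.07,.088,.2).astype(np.uint8));print([(P[l==i].mean(0).round(3).tolist(),P[l==i][:,2].max().round(3)) for i in range(1,k) if q[i,4]>15])
E
```

```text
time: 45.25
position: [0.4579, -0.2998, 0.1301]
tool_rot: [2.226, 2.216, 0.001]
ft_force: [0.6, -0.0, -0.5]
grip_width: 0.136
grip_force: 25.0
time: 45.75
position: [0.4572, -0.3005, 0.1298]
tool_rot: [2.228, 2.214, 0.0]
ft_force: [-0.1, -0.0, 0.5]
grip_width: 0.341
grip_force: 0.0
time: 46.38
position: [0.5448, -0.1496, 0.215]
tool_rot: [2.228, 2.213, 0.001]
ft_force: [0.7, 0.2, -0.0]
grip_width: 0.406
grip_force: 0.0
time: 47.0
position: [0.6608, 0.058, 0.2136]
tool_rot: [-2.215, -2.223, -0.004]
ft_force: [-0.7, -0.2, -1.1]
grip_width: 0.403
grip_force: 0.0
scene cup (0.4565, -0.313) 196 (array([ 456.2, -313.1]), array([64.9, 62.3])) 0.074 0.086
scene cup (0.457, -0.185) 101 (array([ 436.1, -193.7]), array([31. , 65.7])) 0.074 0.084
side cup (0.4565, -0.313) 344 (array([ 456.1, -313.2]), array([62.6, 63.3])) 0.074 0.085
side cup (0.457, -0.185) 139 (array([ 435.2, -193.5]), array([30.8, 64.2])) 0.074 0.084
('scene', [0.667, -0.036, 0.131], [214, 194, 129])
('scene', [0.665, 0.053, 0.118], [173, 146, 97])
('side', [0.659, 0.051, 0.13], [148, 133, 91])
('side', [0.664, -0.037, 0.13], [146, 133, 91])
[0.66011619 0.05071024 0.21402069] [ 1.9 -0.  97.5]
[([0.458, -0.327, 0.118], np.float64(0.144)), ([0.461, -0.299, 0.119], np.float64(0.143))]
```

```bash
python3 -m crank '[{"tx":1.5,"ty":0,"tz":30,"turn":0},{"tx":1.5,"ty":0,"tz":60,"turn":0},{"tx":1.5,"ty":0,"tz":93,"turn":0},{"tx":1.5,"ty":0,"tz":97,"turn":0},{"tx":1.5,"ty":0,"tz":97,"turn":0}]' 35 25
python3 -m crank '[{"tx":0,"ty":0,"tz":0,"turn":0},{"tx":0,"ty":0,"tz":0,"turn":0},{"tx":0,"ty":0,"tz":0,"turn":0},{"tx":0,"ty":0,"tz":0,"turn":0},{"tx":0,"ty":0,"tz":0,"turn":0}]' 5 25
python3 -m crank '[{"tx":0,"ty":0,"tz":0,"turn":0},{"tx":0,"ty":0,"tz":-40,"turn":0},{"tx":0,"ty":0,"tz":-95,"turn":0},{"tx":0,"ty":0,"tz":-120,"turn":0},{"tx":0,"ty":0,"tz":-120,"turn":0}]'
python3 -m crank '[{"tx":-40,"ty":-36,"tz":0,"turn":0},{"tx":-80,"ty":-71,"tz":0,"turn":0},{"tx":-120,"ty":-107,"tz":0,"turn":0},{"tx":-160,"ty":-142,"tz":0,"turn":0},{"tx":-200,"ty":-178,"tz":0,"turn":0}]'
python3 -m crank '[{"tx":-40,"ty":-36,"tz":0,"turn":0},{"tx":-68,"ty":-60.5,"tz":0,"turn":0},{"tx":-68,"ty":-60.5,"tz":0,"turn":0},{"tx":-68,"ty":-60.5,"tz":0,"turn":0}]'
python3 - <<'E'
from h import *
print(ctrl.get_state()['position'],rel((.4195,-.214,.127)))
for n in('scene','side'):
    p,P=cloud(n)
    for c in((.4565,-.313),(.42,-.201)):
        X=P[near(P,c,.055,.074,.084)];print(n,len(X),rect(X) if len(X) else '')
E
```

```text
time: 47.78
position: [0.6606, 0.0505, 0.1186]
tool_rot: [2.229, 2.212, 0.001]
ft_force: [0.3, -0.1, 0.4]
grip_width: 0.402
grip_force: 0.0
time: 48.4
position: [0.6607, 0.052, 0.1183]
tool_rot: [2.228, 2.214, 0.001]
ft_force: [-0.2, -0.3, 3.1]
grip_width: 0.142
grip_force: 25.0
time: 49.02
position: [0.6613, 0.0521, 0.2397]
tool_rot: [2.226, 2.213, 0.005]
ft_force: [0.2, 0.9, -1.5]
grip_width: 0.141
grip_force: 25.0
time: 49.65
position: [0.4786, -0.1481, 0.2352]
tool_rot: [-2.226, -2.213, 0.003]
ft_force: [0.7, -1.0, 0.3]
grip_width: 0.14
grip_force: 25.0
time: 50.15
position: [0.42, -0.2136, 0.2362]
tool_rot: [-2.226, -2.214, 0.0]
ft_force: [0.4, 0.6, -0.2]
grip_width: 0.139
grip_force: 25.0
[ 0.42001648 -0.21361117  0.23623877] [ -0.5  -0.3 109.2]
scene 183 (array([ 456.4, -313.5]), array([63.5, 63.6]), 88.4)
scene 190 (array([ 419.7, -201.6]), array([65. , 62.1]), 44.3)
side 331 (array([ 456.2, -313.1]), array([62.4, 63.2]), 89.9)
side 273 (array([ 419.6, -201.3]), array([63.2, 62.1]), 45.4)
```

```bash
python3 -m crank '[{"tx":0,"ty":0,"tz":40,"turn":0},{"tx":0,"ty":0,"tz":80,"turn":0},{"tx":0,"ty":0,"tz":104,"turn":0},{"tx":0,"ty":0,"tz":108,"turn":0},{"tx":0,"ty":0,"tz":108,"turn":0}]'
python3 -m crank '[{"tx":0,"ty":0,"tz":0,"turn":0},{"tx":0,"ty":0,"tz":0,"turn":0},{"tx":0,"ty":0,"tz":0,"turn":0},{"tx":0,"ty":0,"tz":0,"turn":0}]' 30 25
python3 -m crank '[{"tx":0,"ty":0,"tz":-50,"turn":0},{"tx":0,"ty":0,"tz":-85,"turn":0},{"tx":35,"ty":49,"tz":-85,"turn":0},{"tx":70,"ty":98,"tz":-85,"turn":0},{"tx":105,"ty":147,"tz":-85,"turn":0}]' 35 25
python3 -m crank '[{"tx":35,"ty":49,"tz":0,"turn":0},{"tx":73,"ty":98,"tz":0,"turn":0},{"tx":73,"ty":98,"tz":0,"turn":0},{"tx":73,"ty":98,"tz":0,"turn":0},{"tx":73,"ty":98,"tz":0,"turn":0}]' 35 25
python3 - <<'E'
from h import *
print(ctrl.get_state()['position'],rel((.6655,-.0365,.1165)))
p,P=cloud('scene');k,l,q,ce=cv2.connectedComponentsWithStats(near(P,(.42,-.201),.06,.088,.2).astype(np.uint8));print([(P[l==i].mean(0).round(3).tolist(),P[l==i][:,2].max().round(3)) for i in range(1,k) if q[i,4]>15])
E
```

```text
time: 50.88
position: [0.4209, -0.2142, 0.13]
tool_rot: [2.226, 2.216, 0.0]
ft_force: [0.1, 0.7, 0.1]
grip_width: 0.139
grip_force: 25.0
time: 51.38
position: [0.4202, -0.2147, 0.1298]
tool_rot: [2.228, 2.214, 0.0]
ft_force: [-0.6, -0.5, -0.2]
grip_width: 0.342
grip_force: 0.0
time: 52.0
position: [0.5692, -0.1097, 0.215]
tool_rot: [2.228, 2.213, 0.001]
ft_force: [0.5, -0.4, -0.0]
grip_width: 0.401
grip_force: 0.0
time: 52.62
position: [0.6655, -0.0401, 0.215]
tool_rot: [2.23, 2.211, -0.001]
ft_force: [0.3, -1.0, 0.4]
grip_width: 0.401
grip_force: 0.0
[ 0.66548582 -0.04005711  0.21497367] [ 3.7 -0.  98.5]
[]
```

```bash
python3 -m crank '[{"tx":3,"ty":0,"tz":30,"turn":0},{"tx":3,"ty":0,"tz":60,"turn":0},{"tx":3,"ty":0,"tz":94,"turn":0},{"tx":3,"ty":0,"tz":98,"turn":0},{"tx":3,"ty":0,"tz":98,"turn":0}]' 35 25
python3 -m crank '[{"tx":0,"ty":0,"tz":0,"turn":0},{"tx":0,"ty":0,"tz":0,"turn":0},{"tx":0,"ty":0,"tz":0,"turn":0},{"tx":0,"ty":0,"tz":0,"turn":0},{"tx":0,"ty":0,"tz":0,"turn":0}]' 5 25
python3 -m crank '[{"tx":0,"ty":0,"tz":0,"turn":0},{"tx":0,"ty":0,"tz":-40,"turn":0},{"tx":0,"ty":0,"tz":-95,"turn":0},{"tx":0,"ty":0,"tz":-120,"turn":0},{"tx":0,"ty":0,"tz":-120,"turn":0}]'
python3 -m crank '[{"tx":-30,"ty":-49,"tz":0,"turn":0},{"tx":-60,"ty":-98,"tz":0,"turn":0},{"tx":-90,"ty":-147,"tz":0,"turn":0},{"tx":-120,"ty":-190,"tz":0,"turn":0}]'
python3 - <<'E'
from h import *
print(ctrl.get_state()['position'],rel((.4195,-.187,.127)))
for n in('scene','side'):
    p,P=cloud(n)
    for c in((.4565,-.313),(.42,-.201)):
        X=P[near(P,c,.055,.074,.084)];print(n,len(X),rect(X) if len(X) else '')
        k,l,q,ce=cv2.connectedComponentsWithStats(near(P,c,.055,.088,.15).astype(np.uint8));print([(P[l==i].mean(0).round(3).tolist(),P[l==i][:,2].max().round(3)) for i in range(1,k) if q[i,4]>15])
E
```

```text
time: 53.3
position: [0.6665, -0.0358, 0.1178]
tool_rot: [2.228, 2.213, 0.001]
ft_force: [-0.0, -0.5, -0.2]
grip_width: 0.404
grip_force: 0.0
time: 53.92
position: [0.6666, -0.0351, 0.1173]
tool_rot: [2.228, 2.214, 0.001]
ft_force: [-1.0, -0.1, 4.4]
grip_width: 0.142
grip_force: 25.0
time: 54.55
position: [0.6674, -0.0351, 0.2387]
tool_rot: [2.226, 2.213, 0.005]
ft_force: [0.6, 0.0, -0.3]
grip_width: 0.143
grip_force: 25.0
time: 55.05
position: [0.4726, -0.1547, 0.2342]
tool_rot: [-2.226, -2.212, 0.003]
ft_force: [0.5, -1.0, 0.9]
grip_width: 0.139
grip_force: 25.0
[ 0.47258433 -0.15471519  0.23419489] [-32.7 -52.5 107.3]
scene 184 (array([ 456.6, -313.3]), array([64.7, 62.2]), 44.1)
[([0.459, -0.327, 0.118], np.float64(0.143)), ([0.46, -0.299, 0.118], np.float64(0.144))]
scene 163 (array([ 420.3, -202. ]), array([65.6, 62.1]), 49.1)
[([0.425, -0.212, 0.112], np.float64(0.137))]
side 333 (array([ 456.5, -313.5]), array([62.6, 63.5]), 87.7)
[([0.455, -0.302, 0.122], np.float64(0.144)), ([0.454, -0.33, 0.121], np.float64(0.144))]
side 291 (array([ 419.5, -201.3]), array([63.4, 62.1]), 43.4)
[([0.461, -0.166, 0.141], np.float64(0.15)), ([0.419, -0.216, 0.121], np.float64(0.143))]
```

```bash
python3 -m crank '[{"tx":-32,"ty":-54,"tz":0,"turn":0},{"tx":-32,"ty":-54,"tz":0,"turn":0},{"tx":-32,"ty":-54,"tz":0,"turn":0},{"tx":-32,"ty":-54,"tz":0,"turn":0}]'
python3 -c "
from h import *
print(ctrl.get_state()['position'],rel((.4195,-.187,.127)))"
```

```text
time: 55.65
position: [0.4221, -0.1846, 0.2359]
tool_rot: [-2.225, -2.216, 0.0]
ft_force: [-0.5, 0.3, -0.3]
grip_width: 0.138
grip_force: 25.0
[ 0.42210071 -0.18459578  0.23590009] [ -2.5  -2.5 108.9]
```

```bash
python3 -m crank '[{"tx":-2,"ty":-2,"tz":40,"turn":0},{"tx":-2,"ty":-2,"tz":80,"turn":0},{"tx":-2,"ty":-2,"tz":104,"turn":0},{"tx":-2,"ty":-2,"tz":108,"turn":0},{"tx":-2,"ty":-2,"tz":108,"turn":0}]'
python3 -m crank '[{"tx":0,"ty":0,"tz":0,"turn":0},{"tx":0,"ty":0,"tz":0,"turn":0},{"tx":0,"ty":0,"tz":0,"turn":0},{"tx":0,"ty":0,"tz":0,"turn":0}]' 30 25
python3 -m crank '[{"tx":0,"ty":0,"tz":-50,"turn":0},{"tx":0,"ty":0,"tz":-100,"turn":0},{"tx":50,"ty":20,"tz":-100,"turn":0},{"tx":110,"ty":40,"tz":-100,"turn":0},{"tx":170,"ty":60,"tz":-100,"turn":0}]' 35 25
python3 -m crank '[{"tx":60,"ty":20,"tz":0,"turn":0},{"tx":60,"ty":20,"tz":0,"turn":0},{"tx":60,"ty":20,"tz":0,"turn":0},{"tx":60,"ty":20,"tz":0,"turn":0}]'
python3 - <<'E'
from h import *
for n in('scene','side'):
    p,P=cloud(n)
    for c in((.4565,-.313),(.42,-.201)):
        X=P[near(P,c,.055,.074,.084)];print(n,len(X),rect(X) if len(X) else '')
        k,l,q,ce=cv2.connectedComponentsWithStats(near(P,c,.055,.088,.15).astype(np.uint8));print([(P[l==i].mean(0).round(3).tolist(),P[l==i][:,2].max().round(3)) for i in range(1,k) if q[i,4]>15])
    if n=='scene':cv2.imwrite('pics/fin.png',p[:,:,::-1])
    for b in('mortar','mug','spoon'):print(b,[np.round(q['xyz'],3).tolist() for q in ctrl.mark_of(n,b)[:1]])
E
```

```text
time: 56.28
position: [0.4201, -0.1874, 0.129]
tool_rot: [2.227, 2.216, 0.0]
ft_force: [0.6, -0.2, -0.2]
grip_width: 0.145
grip_force: 25.0
time: 56.78
position: [0.4194, -0.1877, 0.1288]
tool_rot: [2.228, 2.214, 0.0]
ft_force: [0.4, -0.0, -0.0]
grip_width: 0.34
grip_force: 0.0
time: 57.4
position: [0.4804, -0.0179, 0.229]
tool_rot: [2.229, 2.213, 0.001]
ft_force: [1.9, 0.7, -0.5]
grip_width: 0.402
grip_force: 0.0
time: 57.9
position: [0.5, 0.0386, 0.2285]
tool_rot: [2.231, 2.211, -0.001]
ft_force: [-0.1, -0.6, -0.5]
grip_width: 0.402
grip_force: 0.0
scene 194 (array([ 457.1, -312.9]), array([63.8, 65.5]), 11.2)
[([0.458, -0.328, 0.118], np.float64(0.143)), ([0.46, -0.299, 0.118], np.float64(0.144))]
scene 193 (array([ 420.2, -201.5]), array([65., 63.]), 2.1)
[([0.424, -0.212, 0.119], np.float64(0.143)), ([0.423, -0.187, 0.119], np.float64(0.144))]
mortar [[0.647, -0.317, 0.003]]
mug [[0.646, 0.334, -0.0]]
spoon [[0.507, 0.478, -0.002]]
side 342 (array([ 455.8, -313.5]), array([63.9, 62.1]), 43.9)
[([0.456, -0.302, 0.121], np.float64(0.142)), ([0.454, -0.33, 0.121], np.float64(0.143))]
side 282 (array([ 420. , -200.8]), array([63.6, 62.2]), 45.4)
[([0.418, -0.191, 0.121], np.float64(0.143)), ([0.419, -0.216, 0.121], np.float64(0.143))]
mortar [[0.646, -0.313, 0.006]]
mug [[0.641, 0.331, -0.003]]
spoon [[0.51, 0.477, -0.0]]
```

View pics/fin.png

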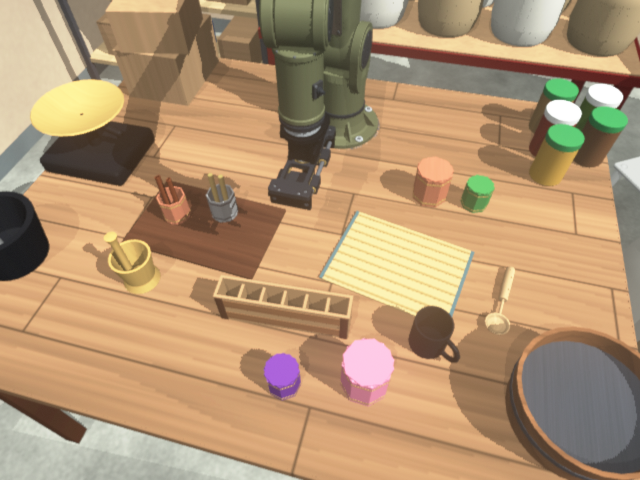

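```bash
python3 - <<'E'
from h import *
p,P=cloud('scene')
q=p.astype(int);m=near(P,(.47,-.235),.24,.004,.016)&(q[...,0]<125)&(q[...,0]>q[...,2])
m=cv2.morphologyEx(m.astype(np.uint8),cv2.MORPH_OPEN,np.ones((3,3)));k,l,st,_=cv2.connectedComponentsWithStats(m);i=1+st[1:,4].argmax()
X=P[l==i];r=cv2.minAreaRect((X[:,:2]*1000).astype(np.float32));print(r,cv2.boxPoints(r).round(0).tolist())
# base: silhouettes' centre from rim
B=cv2.boxPoints(r)
for c in((456.5,-313.2),(420,-201.2)):print(cv2.pointPolygonTest(B,c,True))
E
```

```text
((417.21087646484375, -276.47857666015625), (215.0985870361328, 98.89443969726562), 32.8275146484375) [[300.0, -293.0], [354.0, -376.0], [534.0, -260.0], [481.0, -177.0]]
-2.7091518716091456
-12.297842794503175
```

```bash
python3 - <<'E'
from h import *
p,P=cloud('scene');m=ctrl.camera_model('scene');K=np.array(m['intrinsics']);o=np.array(m['orientation']);r=o if o.shape==(3,3) else R.from_rotvec(o).as_matrix();c=np.array(m['origin'])
def uv(w): a=K@(r.T@(np.array(w)-c));return (a[:2]/a[2])
g=p.astype(int).sum(-1)
# brightness along a world line in x at z=.01 for several y
for y in(-.10,-.14,-.201,-.25,-.36):
    xs=np.arange(.33,.41,.004);print(y,[int(g[tuple(np.round(uv((x,y,.01))[::-1]).astype(int))]) for x in xs])
print(np.arange(.33,.41,.004).round(3))
E
```

```text
-0.1 [179, 171, 166, 183, 182, 180, 365, 462, 534, 524, 389, 310, 294, 301, 296, 291, 287, 278, 266, 277]
-0.14 [495, 498, 511, 510, 498, 488, 511, 533, 530, 444, 316, 305, 298, 298, 290, 279, 270, 266, 274, 277]
-0.201 [358, 442, 484, 478, 464, 466, 327, 296, 266, 300, 276, 311, 276, 254, 337, 337, 363, 309, 308, 314]
-0.25 [328, 323, 301, 297, 311, 311, 300, 288, 293, 321, 331, 325, 282, 273, 261, 301, 364, 326, 273, 278]
-0.36 [363, 356, 351, 355, 355, 312, 239, 218, 222, 361, 429, 375, 269, 265, 262, 240, 239, 354, 441, 444]
[0.33  0.334 0.338 0.342 0.346 0.35  0.354 0.358 0.362 0.366 0.37  0.374
 0.378 0.382 0.386 0.39  0.394 0.398 0.402 0.406]
```

```bash
python3 -c "
from bench import ctrl
print(ctrl.close_job())"
```

```text
the job is handed in; nothing more can be done
None
```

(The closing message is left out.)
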